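# Zero the electrometer and present the build-up cap bore-up

## Robot

A 7-joint arm with a two-finger parallel gripper is mounted at the origin on the work surface. World frame = base frame: x ahead of the robot, y to its left, z up, the work surface at z = 0. Lengths are in m, angles in rad, forces in N, time in s.
With the tool pointing down it reaches from about 0.425 to 1.025 m from the base axis. Payload 3.6 kg.
Tool frame: the origin (TCP) lies on the front face of the gripper's body, between the roots of the fingers; the fingertips stand 73 mm ahead of it and the grasp point (between the pads) lies 54 mm ahead of it (arm.grip_point_offset is the distance from the TCP to the grasp point, in m); y points along the fingers, x is the direction in which the jaws open and shut, and the axes are right-handed (so a half turn about y gives the same grasp; the last joint's range is limited). The gripper opens to 85 mm and grips with 20 to 120 N. Pads are 22 mm wide; open, the fingers measure 114 mm over their backs; the gripper's body (76 mm by 85 mm) begins 54 mm behind the grasp point. The pads swing forward as they close: fully open they stand 13 mm farther back than shut.
Start: joints at [-1.365, 0.591, 0.048, 1.609, -0.033, 0.943, -0.034], TCP at [0.214, 0.693, 0.304] pointing down, gripper open.
Joint ranges: [-2.69, 2.69], [-0.47, 2.24], [-1.27, 1.36], [0.19, 2.51], [-1.53, 4.68], [0.08, 2.07], [-3.09, 3.09]. Speed limits (rad/s): [2.57, 2.57, 3.14, 3.14, 3.14, 3.14, 3.14].

## Interface

Orientations are given as a rotation vector (axis times angle).
In Python, from cell import arm gives the robot as it stands.
- The arm moves only by the tool drive_tool, never from a script. Its argument "plan" is a list of rows, each an object of numbers: "fingers": the opening in per cent of the stroke, from 0 (shut) to 100 (fully open); "x", "y", "z": the shift along the tool's x, y, z in m; "ax", "ay", "az": the turn, a rotation vector about the tool's x, y, z in degrees. A call has 1 to 5 rows; each row shifts and turns the pose as measured when the row begins, along the tool's axes as they then stand; what a row does not reach is not made up. A row lasts 1/12 s, in which the tool goes at most 41.7 mm and 7.16 degrees, less where a joint would pass 70% of its speed; a pose out of reach is approached as far as the arm can. A call is refused whole if a number of a shift passes 0.0417 or a number of a turn 7.16, either way. A call with a gripper value outside its range is refused whole. The fingers move at their own pace and stop on an object; "grip_force" is the grip in N (left out, the last holds). Time passes only in rows, so rows that do not move let the fingers close. It gives the time, the measured TCP pose, the force and the opening at its end, in the units of the state.
- arm.observe(): the state, without advancing time (a new reading comes with each control period).
- arm.read_camera(name): name is "scene" or "top" or "wrist"; returns a dict with "image" (420x560x3 uint8, red, green, blue), "K" (3x3 intrinsics, pixels), "rvec" (rotation vector, rad) and "tvec" (3), from world to camera coordinates, as OpenCV has them. Camera axes: x right, y down, z forward; pixel columns grow to the right and rows downward; lengths in m; the calibration is good to about 2 mm. A picture is of the moment at which its call begins. There is no depth.
- arm.job_done(): hands the job in, once; it reports no verdict.
Trained networks look in a picture, given as the dict that the camera call returned (one of the last four; its "shot" number tells which), for a name from the list of things; names that differ only in an ending like _2 or _b are one class to them, and where a whole thing is asked for, a point or a joint stands for the part that bears it (a point fixed in the world has none). Each returns a list of dicts, best first, with "confidence" (0 to 1); they miss things now and then, are a little off and sometimes report something else, mostly with a low value. They report only what shows in the picture. A call takes as long as a camera call. They do not tell look-alikes from the thing itself.
- arm.regions_of(picture, name): "region" (420x560 bool, what is visible of it) and "extent" ([left, top, right, bottom] in pixels, round what is visible of it).
- arm.tip_of(picture, name): "centre" ([column, row] in pixels: a listed point, or the origin of a listed thing).
The state is a dict: "t": time; "qpos": joint angles; "dq": joint speeds; "effort": joint torques, N m; "position": TCP position; "ee_rot": TCP orientation; "ft_force": force on the tool from outside, world axes, zero at the start; "moment": the same for the moment, N m; "width": opening from 0.0 (shut) to 1.0 (fully open).
Only numpy, scipy, OpenCV 4.12 (cv2) and the standard library are available. Lean on these libraries where they do the work, as an engineer would, in place of code of your own. Each camera call takes 0.05 s, during which the arm holds its last target.

## Task

Get the dosimetry kit ready for the morning output check: press the electrometer's recessed zero button right down with the tip of the counter pen, let it spring back up, and put the pen back in its stand. Then pick up the brass build-up cap that lies on the mat, find out which of its two like-looking ends has the blind hole, and turn it until the hole points straight up. Finish with the gripper still holding the cap like that, steady and at least 120 mm clear above the desk, ready for the chamber to be lowered in; leave the mobile phone, the mouse and the logbook where they are.

Things in the scene. Friction and masses are not known exactly. Their poses are not given: they have to be found in the camera images.
- meter: bench electrometer, a fixed flat box 200 x 170 mm (x, y) and 65 mm high with a level top panel, a dark display on the far part of the panel and flat keys. Origin at the centre of its underside on the desk; z up; its front (the side with the recessed button) faces -x.
- zero_button (a joint): travel of the recessed zero button in m: 0 = up, 0.0035 = fully down. It needs about 1 N to start moving and 4 N fully down, and springs back by itself.
- zero_top (a point): centre of the top face of the zero button, a 9 mm round grey plunger sunk at the bottom of a 13 mm round hole in the top panel, near the panel's front left corner (62 mm in front of and 45 mm to the left (+y) of the box's centre, in the box's frame). With the button up this point is 4 mm below the panel's top face.
- pen_stand: fixed black pen stand: round base 72 mm across and 8 mm thick with an upright tube, 19 mm outside, 12.4 mm bore, whose open mouth is 52 mm above the desk. The bore narrows to 7.2 mm in its last 6 mm to centre the tip. Origin at the centre of its underside on the desk; z up along the tube.
- socket (a point): floor of the pen stand's tube, on its axis, 8 mm above the desk: the pen's tip rests here.
- pen: black counter pen 142 mm long, 10 mm thick, about 25 g, standing upright in the pen stand, tip down. Origin at the tip; z runs along the pen from the tip to its blunt top. The last 20 mm tapers from 10 mm thick to a blunt 4 mm tip. In the stand 98 mm of it stick out above the tube.
- mat: thin black rubber mouse mat, fixed, 220 x 190 x 3 mm (x, y, z). Origin at the centre of its underside.
- cap: plain brass build-up cap, a round cylinder 36 mm across and 52 mm long, about 0.36 kg, lying on its side on the mat. One end is solid; the other has a blind hole 18 mm across and 38 mm deep on the axis. The two ends otherwise look alike. Origin on the axis at mid-length (18 mm above the mat as it lies); its x axis lies along the cylinder and points out of the hole.
- cap_mouth (a point): centre of the hole's mouth in the cap's open end face, 26 mm from the cap's origin along its x axis.
- mobile: black mobile phone lying flat, 150 x 74 x 9 mm (x, y, z), loose. Origin at the centre of its underside. Leave it alone.
- mouse: black computer mouse, 100 x 58 x 33 mm (x, y, z), loose. Origin at the centre of its underside. Leave it alone.
- logbook: small blue logbook lying flat, 140 x 90 x 12 mm (x, y, z), loose. Origin at the centre of its underside. Leave it alone.
Things that resemble listed ones, but are neither listed nor needed, are in the scene too. What is shaped like the pen_stand but blue or turquoise is not meant.

How it is judged:
On the way, in this order (a step that is already met when the one before it is completed fails the run):
1. the zero button is pressed right down by the pen (value of joint zero_button above 0.0028 m and contact force between pen and zero_button above 0.5 N), for 0.15 s.
2. the button is up again and the pen is back in its stand, let go (value of joint zero_button below 0.001 m and distance between pen and socket below 0.01 m and angle between pen's own z axis and vertical below 0.15 rad and contact force between the fingers and pen below 0.1 N), for 0.2 s.
At the end, for the whole second after the job is handed in: The gripper alone holds the cap still, hole up within 0.2 rad of vertical, its origin over 140 mm above the desk; the zero button is up again and the pen stands in its stand, tip within 10 mm of the socket floor, upright within 0.15 rad, bystanders moved under 20 mm (value of joint zero_button below 0.001 m and distance between pen and socket below 0.01 m and angle between pen's own z axis and vertical below 0.15 rad and height (world z) of cap above 0.14 m and angle between cap's own x axis and vertical below 0.2 rad and contact force between the fingers and cap above 1 N and contact force between cap and mat below 0.1 N and contact force between cap and meter below 0.1 N and contact force between cap and pen_stand below 0.1 N and contact force between cap and mouse below 0.1 N and contact force between cap and mobile below 0.1 N and linear speed of cap below 0.03 m/s and angular speed of cap below 0.3 rad/s); the arm keeps its last pose, push and grip.
It fails at once if the mobile phone is disturbed (distance of mobile from where it was at the start of the episode above 0.02 m).
It fails at once if the mouse is disturbed (distance of mouse from where it was at the start of the episode above 0.02 m).
It fails at once if the logbook is disturbed (distance of logbook from where it was at the start of the episode above 0.02 m).
It also fails if it takes over 64 s, if anything falls off the work surface, if the arm or the gripper's body presses on something with over 40 N, if the wrist force passes 120 N, or if a joint passes its speed limit or range.

## Working session

There is one attempt and no reset: what is moved stays moved. The work goes in short steps, Python scripts to look and compute and a tool call to move; the robot and the scene stay as the last step left them, time stands still between calls to the robot, and variables do not carry over. Pictures are saved under pics/ and viewed, and the job is handed in when it is done.

Besides the shell and the picture viewer there is one more tool, called after "Call:" as a command line: name --argument value ..., lists and objects as JSON in quotes. drive_tool: Moves the arm, as the interface text tells. Its arguments: {"type":"object","properties":{"plan":{"type":"array","items":{"type":"object","properties":{"fingers":{"type":"number"},"x":{"type":"number"},"y":{"type":"number"},"z":{"type":"number"},"ax":{"type":"number"},"ay":{"type":"number"},"az":{"type":"number"}}}},"grip_force":{"type":"number"}},"required":["plan"]}

```bash
ls; mkdir -p pics
cat > h.py <<'E'
import numpy as np, cv2
from scipy.spatial.transform import Rotation as R
from cell import arm
def ray(p,uv):
    Rm=R.from_rotvec(np.ravel(p["rvec"])).as_matrix(); t=np.ravel(p["tvec"])
    d=np.linalg.inv(p["K"])@np.array([uv[0],uv[1],1.0]); return -Rm.T@t, Rm.T@d
def atz(p,uv,z):
    c,d=ray(p,uv); return c+d*(z-c[2])/d[2]
def proj(p,X):
    return cv2.projectPoints(np.array(X,float).reshape(-1,1,3),np.ravel(p["rvec"]),np.ravel(p["tvec"]),p["K"],None)[0].reshape(-1,2)
def save(p,n,crop=None,s=1):
    im=p["image"][:,:,::-1]
    if crop: im=im[crop[1]:crop[3],crop[0]:crop[2]]
    cv2.imwrite("pics/"+n,cv2.resize(im,None,fx=s,fy=s,interpolation=cv2.INTER_CUBIC))
def st():
    o=arm.observe(); print("t",o["t"],"pos",np.round(o["position"],4),"f",np.round(o["ft_force"],2),"w",round(float(o["width"]),3)); print(np.round(R.from_rotvec(o["ee_rot"]).as_matrix(),3).tolist(), "q",np.round(o["qpos"],2)); return o
E
python3 - <<'E'
from h import *
st()
for n in ["scene","top"]:
    p=arm.read_camera(n); save(p,n+"0.png")
    c,_=ray(p,(280,210)); print(n,c,p["K"][0,0])
    for k in ["meter","zero_top","pen_stand","pen","mat","cap","cap_mouth","mobile","mouse","logbook"]:
        print(k,[(np.round(d["centre"],1).tolist(),round(d["confidence"],2)) for d in arm.tip_of(p,k)][:4],[(list(map(int,d["extent"])),round(d["confidence"],2)) for d in arm.regions_of(p,k)][:4])
E
```

```text
pics
t 0.0 pos [0.2139 0.692  0.3028] f [ 1.45  0.43 -0.07] w 0.997
[[0.295, -0.001, -0.955], [0.955, -0.002, 0.295], [-0.002, -1.0, -0.0]] q [-1.36  0.59  0.05  1.61 -0.03  0.94 -0.03]
scene [ 1.33643842 -0.75113934  0.77316393] 452.0494138126882
meter [([291.5, 236.9], 0.66)] [([242, 192, 338, 267], 0.57)]
zero_top [] [([157, 235, 182, 260], 0.59)]
pen_stand [([134.0, 274.3], 0.97), ([166.2, 250.7], 0.76), ([154.2, 227.9], 0.7)] [([120, 257, 146, 287], 0.94), ([146, 211, 165, 235], 0.83), ([155, 234, 185, 259], 0.8), ([190, 215, 215, 242], 0.65)]
pen [] [([157, 198, 169, 238], 0.61)]
mat [([336.1, 176.7], 0.83)] [([294, 157, 382, 197], 0.87), ([359, 205, 394, 231], 0.43)]
cap [([342.5, 171.4], 0.55)] [([334, 165, 353, 179], 0.49)]
cap_mouth [([350.2, 169.4], 0.46)] [([332, 166, 356, 178], 0.52)]
mobile [([260.7, 188.3], 0.93)] [([238, 174, 283, 199], 0.97)]
mouse [([378.0, 221.2], 0.65)] [([359, 204, 396, 230], 0.75)]
logbook [([376.8, 218.8], 0.74), ([222.8, 302.1], 0.65)] [([190, 275, 259, 326], 0.79)]
top [ 0.43888967 -0.0631211   1.20247578] 531.463798128251
meter [([278.0, 183.1], 0.62)] [([237, 127, 323, 230], 0.79)]
zero_top [([177.9, 137.7], 0.38)] []
pen_stand [([409.7, 256.1], 0.94), ([399.9, 312.2], 0.94), ([358.0, 256.7], 0.9), ([457.2, 247.5], 0.88)] [([345, 244, 376, 278], 0.76), ([395, 240, 425, 272], 0.65), ([443, 230, 473, 261], 0.63), ([384, 295, 415, 326], 0.6)]
pen [([410.2, 257.1], 0.56), ([126.9, 235.7], 0.26)] []
mat [([133.3, 245.5], 0.91)] [([85, 190, 185, 305], 0.86)]
cap [([127.0, 238.1], 0.85)] [([114, 228, 140, 247], 0.85)]
cap_mouth [([114.8, 234.2], 0.87)] [([113, 226, 141, 249], 0.6)]
mobile [([239.8, 300.9], 0.78), ([175.6, 135.0], 0.45)] [([218, 265, 258, 338], 0.79)]
mouse [([175.9, 139.3], 0.8)] [([161, 115, 188, 159], 0.86)]
logbook [([404.4, 151.8], 0.85)] [([382, 115, 428, 182], 0.94)]
```

View pictures.

View pics/scene0.png

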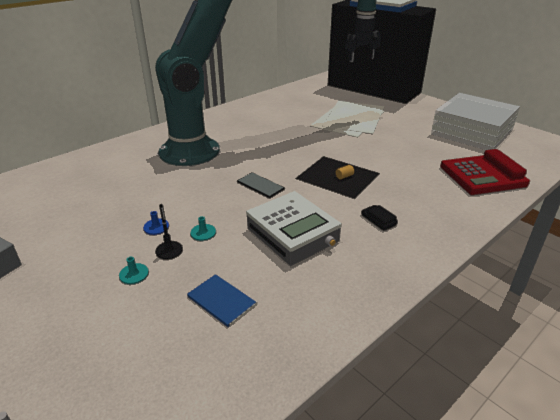

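View pics/top0.png

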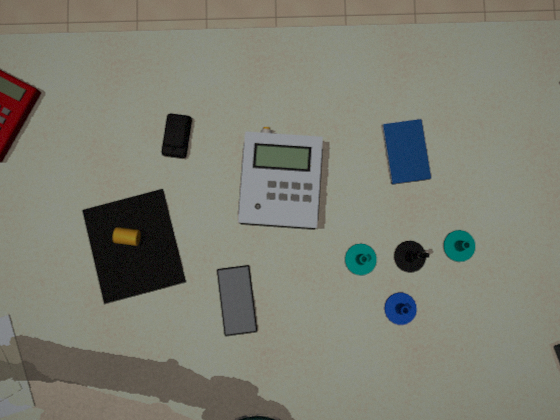

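Run:
```python
from h import *
p=arm.read_camera("wrist"); save(p,"w0.png")
o=arm.observe(); M=R.from_rotvec(o["ee_rot"]).as_matrix()
Rm=R.from_rotvec(np.ravel(p["rvec"])).as_matrix(); c,_=ray(p,(0,0))
print("cam in tool",M.T@(c-o["position"]),"cam axes in tool (cols)",np.round(M.T@Rm.T,3).tolist(),p["K"].tolist())
t=arm.read_camera("top"); s=arm.read_camera("scene")
for n,uv,z in [("pen base",(409.7,256.1),0),("pentip rgn",(430,251),.15),("button",(257,206),.065),("cap",(127,238),.021),("mouth",(114.8,234.2),.021),("mat",(133.3,245.5),0.003),
 ("meter",(280.5,181),.065),("mouse",(176,138),.02),("mobile",(238,301),.005),("logbook",(405,152),.01),("turq1",(361,259),0),("turq2",(459,245),0),("blue",(400,308),0)]:
    print(n,np.round(atz(t,uv,z),4))
for n,uv,z in [("pen base",(169,250),0),("pentop",(162.5,205),.15),("cap",(342.5,171.4),.021),("mouth",(350.2,169.4),.021),("button",(292,202),.065)]:
    print("s",n,np.round(atz(s,uv,z),4))
save(t,"t_pen.png",(340,220,490,340),5); save(t,"t_cap.png",(80,190,190,310),5); save(s,"s_cap.png",(280,140,400,210),6); save(s,"s_pen.png",(110,190,230,290),6)
```

```text
cam in tool [ 0.00047901 -0.07053943  0.08037212] cam axes in tool (cols) [[1.0, 0.0, 0.0], [-0.0, -0.311, 0.95], [0.0, -0.95, -0.311]] [[313.5130026122597, 0.0, 277.1756602132279], [0.0, 313.5130026122597, 212.65813453315758], [0.0, 0.0, 1.0]]
pen base [ 0.451  -0.3537  0.    ]
pentip rgn [ 0.4585 -0.3579  0.15  ]
button [ 0.5658 -0.0148  0.065 ]
cap [0.5062 0.278  0.021 ]
mouth [0.5153 0.3053 0.021 ]
mat [0.4899 0.2689 0.003 ]
meter [ 0.6189 -0.0667  0.065 ]
mouse [0.7304 0.1677 0.02  ]
mobile [0.3605 0.0345 0.005 ]
logbook [ 0.6872 -0.3518  0.01  ]
turq1 [ 0.4471 -0.2439  0.    ]
turq2 [ 0.4732 -0.4659  0.    ]
blue [ 0.3361 -0.3266  0.    ]
s pen base [ 0.4525 -0.351   0.    ]
s pentop [ 0.4629 -0.3515  0.15  ]
s cap [0.5096 0.2741 0.021 ]
s mouth [0.5181 0.3031 0.021 ]
s button [ 0.5762 -0.02    0.065 ]
```

Run:
```python
import cv2,numpy as np
a=[cv2.resize(cv2.imread("pics/"+n),(400,300)) for n in ["t_pen.png","t_cap.png","s_cap.png","s_pen.png"]]
cv2.imwrite("pics/m0.png",np.vstack([np.hstack(a[:2]),np.hstack(a[2:])]))
```

```text
(no output)
```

View pics/m0.png

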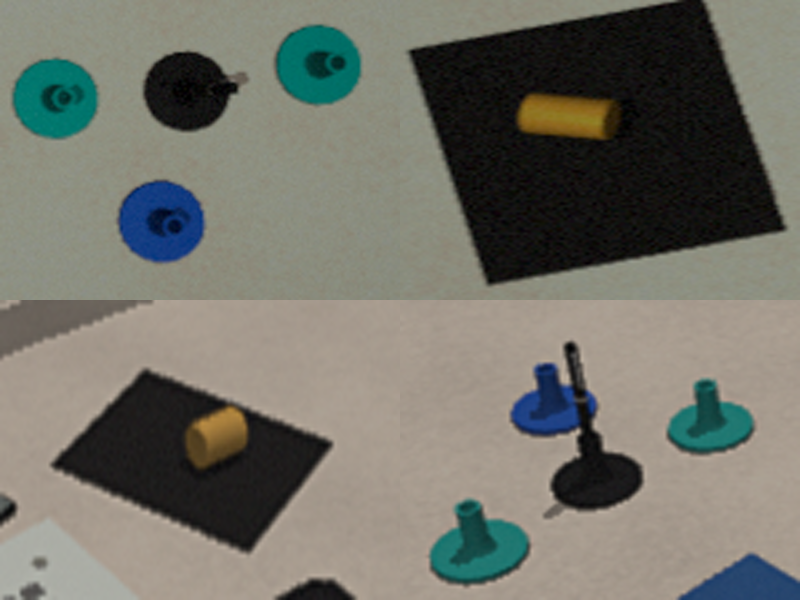

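View pics/w0.png

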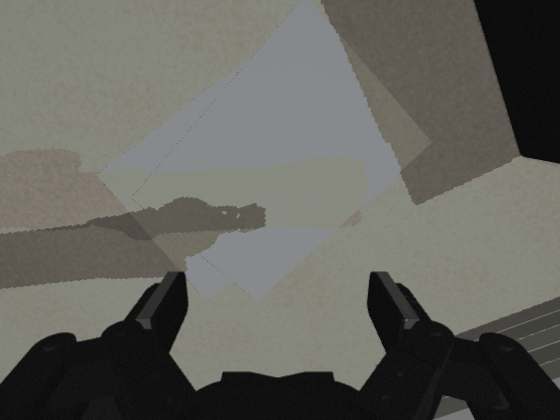

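Call:
drive_tool --plan '[{"x": -0.014, "y": -0.008, "z": -0.036}, {"x": -0.014, "y": -0.008, "z": -0.036}, {"x": -0.014, "y": -0.008, "z": -0.036}, {"x": -0.014, "y": -0.008, "z": -0.036}, {"x": -0.014, "y": -0.008, "z": -0.036}]' --grip_force 60

```text
invalid input
```

Call:
drive_tool --plan '[{"x": -0.014, "y": -0.008, "z": -0.036}, {"x": -0.014, "y": -0.008, "z": -0.036}, {"ay": 7}, {"ay": 7}, {"ay": 7}]'

```text
invalid input
```

Call:
drive_tool --plan '[{"ay": 7}, {"ay": 7}, {"ay": 7}, {"ay": 7}, {"ay": 7}]'

```text
invalid input
```

Run:
```python
from h import *
st()
p=arm.read_camera("wrist"); save(p,"w1.png")
for k in ["cap","cap_mouth"]:
    print(k,[(np.round(d["centre"],1).tolist(),round(d["confidence"],2),np.round(atz(p,d["centre"],.021),4).tolist()) for d in arm.tip_of(p,k)][:4],[(list(map(int,d["extent"])),round(d["confidence"],2)) for d in arm.regions_of(p,k)][:4])
```

```text
t 2.25 pos [0.2141 0.6927 0.3039] f [-0.38 -0.29 -0.29] w 0.995
[[0.295, 0.0, -0.955], [0.955, -0.0, 0.295], [-0.0, -1.0, -0.0]] q [-1.36  0.59  0.05  1.61 -0.03  0.94 -0.03]
cap [] []
cap_mouth [] []
```

Call:
drive_tool --plan '[{"fingers": 100, "x": -0.014, "y": -0.008, "z": -0.036, "ax": 0, "ay": 0, "az": 0}, {"fingers": 100, "x": -0.014, "y": -0.008, "z": -0.036, "ax": 0, "ay": 0, "az": 0}, {"fingers": 100, "x": -0.014, "y": -0.008, "z": -0.036, "ax": 0, "ay": 0, "az": 0}, {"fingers": 100, "x": -0.014, "y": -0.008, "z": -0.036, "ax": 0, "ay": 0, "az": 0}, {"fingers": 100, "x": -0.014, "y": -0.008, "z": -0.036, "ax": 0, "ay": 0, "az": 0}]' --grip_force 60

```text
t: 2.92
position: [0.3556, 0.5791, 0.3409]
ee_rot: [-1.317, -0.998, 1.01]
ft_force: [0.2, 0.7, 0.3]
width: 1.001
```

Call:
drive_tool --plan '[{"fingers": 100, "x": -0.014, "y": -0.008, "z": -0.036, "ax": 0, "ay": 0, "az": 0}, {"fingers": 100, "x": -0.014, "y": -0.008, "z": -0.036, "ax": 0, "ay": 0, "az": 0}, {"fingers": 100, "x": 0, "y": 0, "z": 0, "ax": 0, "ay": 7, "az": 0}, {"fingers": 100, "x": 0, "y": 0, "z": 0, "ax": 0, "ay": 7, "az": 0}, {"fingers": 100, "x": 0, "y": 0, "z": 0, "ax": 0, "ay": 7, "az": 0}]'

```text
t: 3.33
position: [0.4361, 0.5178, 0.3609]
ee_rot: [-1.447, -0.715, 0.714]
ft_force: [0.2, -0.9, 0.1]
width: 1.001
```

Call:
drive_tool --plan '[{"fingers": 100, "x": 0, "y": 0, "z": 0, "ax": 0, "ay": 7, "az": 0}, {"fingers": 100, "x": 0, "y": 0, "z": 0, "ax": 0, "ay": 7, "az": 0}, {"fingers": 100, "x": 0, "y": 0, "z": 0, "ax": 0, "ay": 7, "az": 0}, {"fingers": 100, "x": 0, "y": 0, "z": 0, "ax": 0, "ay": 7, "az": 0}, {"fingers": 100, "x": 0, "y": 0, "z": 0, "ax": 0, "ay": 7, "az": 0}]'

```text
t: 3.75
position: [0.4387, 0.5155, 0.3621]
ee_rot: [-1.555, -0.232, 0.231]
ft_force: [0.7, 0.2, -0.8]
width: 0.996
```

Run:
```python
from h import *
st()
p=arm.read_camera("wrist"); save(p,"w1.png")
for k in ["cap","cap_mouth"]:
    print(k,[(np.round(d["centre"],1).tolist(),round(d["confidence"],2),np.round(atz(p,d["centre"],.021),4).tolist()) for d in arm.tip_of(p,k)][:4],[(list(map(int,d["extent"])),round(d["confidence"],2)) for d in arm.regions_of(p,k)][:4])
```

```text
t 3.75 pos [0.4387 0.5155 0.3621] f [ 0.68  0.21 -0.78] w 0.996
[[0.957, 0.0, -0.291], [0.291, 0.004, 0.957], [0.002, -1.0, 0.003]] q [-1.15  0.49  0.32  1.68 -0.18  1.   -0.47]
cap [([279.0, 329.4], 0.87, [0.5133, 0.2814, 0.021])] [([265, 312, 295, 350], 0.87)]
cap_mouth [([278.0, 332.9], 0.63, [0.5137, 0.2747, 0.021]), ([282.3, 316.4], 0.56, [0.5112, 0.3059, 0.021])] [([256, 309, 295, 353], 0.9)]
```

View pics/w1.png

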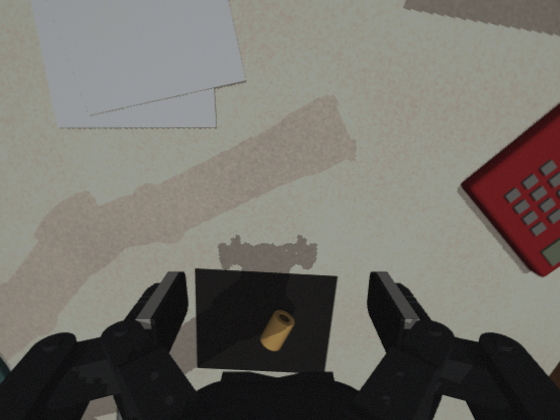

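Call:
drive_tool --plan '[{"fingers": 100, "x": -0.008, "y": 0, "z": -0.04, "ax": 0, "ay": 0, "az": 0}, {"fingers": 100, "x": -0.008, "y": 0, "z": -0.04, "ax": 0, "ay": 0, "az": 0}, {"fingers": 100, "x": -0.008, "y": 0, "z": -0.04, "ax": 0, "ay": 0, "az": 0}, {"fingers": 100, "x": -0.008, "y": 0, "z": -0.04, "ax": 0, "ay": 0, "az": 0}, {"fingers": 100, "x": -0.008, "y": 0, "z": -0.04, "ax": 0, "ay": 0, "az": 0}]'

```text
t: 4.42
position: [0.459, 0.3213, 0.3592]
ee_rot: [-1.541, -0.268, 0.263]
ft_force: [1.2, 0.2, -0.1]
width: 0.998
```

Call:
drive_tool --plan '[{"fingers": 100, "x": -0.008, "y": 0, "z": -0.04, "ax": 0, "ay": 0, "az": 0}, {"fingers": 100, "x": -0.008, "y": 0, "z": -0.04, "ax": 0, "ay": 0, "az": 0}, {"fingers": 100, "x": -0.008, "y": 0, "z": -0.04, "ax": 0, "ay": 0, "az": 0}, {"fingers": 100, "x": -0.008, "y": 0, "z": -0.04, "ax": 0, "ay": 0, "az": 0}, {"fingers": 100, "x": -0.008, "y": 0, "z": -0.04, "ax": 0, "ay": 0, "az": 0}]'

```text
t: 4.83
position: [0.4878, 0.1143, 0.3579]
ee_rot: [-1.537, -0.282, 0.271]
ft_force: [0.8, 0.1, 0.2]
width: 1.002
```

Call:
drive_tool --plan '[{"fingers": 100, "x": -0.008, "y": 0, "z": -0.04, "ax": 0, "ay": 0, "az": 0}, {"fingers": 100, "x": -0.008, "y": 0, "z": -0.04, "ax": 0, "ay": 0, "az": 0}, {"fingers": 100, "x": -0.008, "y": 0, "z": -0.04, "ax": 0, "ay": 0, "az": 0}, {"fingers": 100, "x": -0.008, "y": 0, "z": -0.04, "ax": 0, "ay": 0, "az": 0}, {"fingers": 100, "x": -0.008, "y": 0, "z": -0.04, "ax": 0, "ay": 0, "az": 0}]'

```text
t: 5.25
position: [0.5193, -0.0917, 0.3567]
ee_rot: [-1.534, -0.296, 0.276]
ft_force: [1.8, 0.1, -0.4]
width: 0.998
```

Run:
```python
from h import *
st()
p=arm.read_camera("wrist"); save(p,"w2.png")
for k,z in [("zero_top",.061),("meter",0),("pen",.15)]:
    print(k,[(np.round(d["centre"],1).tolist(),round(d["confidence"],2),np.round(atz(p,d["centre"],z),4).tolist()) for d in arm.tip_of(p,k)][:4],[(list(map(int,d["extent"])),round(d["confidence"],2)) for d in arm.regions_of(p,k)][:4])
```

```text
t 5.25 pos [ 0.5193 -0.0917  0.3567] f [ 1.81  0.14 -0.36] w 0.998
[[0.934, 0.009, -0.358], [0.357, 0.019, 0.934], [0.015, -1.0, 0.015]] q [-0.28  0.3   0.48  2.02 -0.21  0.86  0.68]
zero_top [([333.1, 142.0], 0.58, [0.5658, -0.0204, 0.061])] [([330, 137, 341, 140], 0.46)]
meter [([347.5, 183.9], 0.84, [0.6205, -0.0661, 0.0])] [([257, 88, 474, 282], 0.84)]
pen [] [([480, 2, 560, 82], 0.73)]
```

View pics/w2.png

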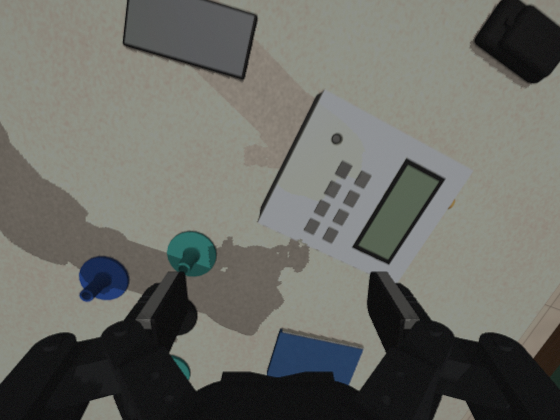

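Call:
drive_tool --plan '[{"fingers": 100, "x": -0.017, "y": 0, "z": -0.036, "ax": 0, "ay": 0, "az": 0}, {"fingers": 100, "x": -0.017, "y": 0, "z": -0.036, "ax": 0, "ay": 0, "az": 0}, {"fingers": 100, "x": -0.017, "y": 0, "z": -0.036, "ax": 0, "ay": 0, "az": 0}, {"fingers": 100, "x": -0.017, "y": 0, "z": -0.036, "ax": 0, "ay": 0, "az": 0}, {"fingers": 100, "x": -0.017, "y": 0, "z": -0.036, "ax": 0, "ay": 0, "az": 0}]'

```text
t: 6.02
position: [0.5145, -0.2681, 0.3494]
ee_rot: [-1.515, -0.335, 0.315]
ft_force: [0.5, -0.6, 0.1]
width: 1.003
```

Call:
drive_tool --plan '[{"fingers": 100, "x": -0.017, "y": 0, "z": -0.036, "ax": 0, "ay": 0, "az": 0}, {"fingers": 100, "x": -0.017, "y": 0, "z": -0.036, "ax": 0, "ay": 0, "az": 0}, {"fingers": 100, "x": -0.017, "y": 0, "z": -0.036, "ax": 0, "ay": 0, "az": 0}, {"fingers": 100, "x": -0.017, "y": 0, "z": -0.036, "ax": 0, "ay": 0, "az": 0}, {"fingers": 100, "x": 0, "y": 0, "z": 0, "ax": 0, "ay": 0, "az": 0}]'

```text
t: 6.43
position: [0.5144, -0.4318, 0.343]
ee_rot: [-1.516, -0.347, 0.327]
ft_force: [-0.2, -0.8, 0.7]
width: 1.003
```

Run:
```python
from h import *
st()
p=arm.read_camera("wrist"); save(p,"w3.png")
for k,z in [("pen",0.008),("pen_stand",0),("meter",0),("zero_top",.061)]:
    print(k,[(np.round(d["centre"],1).tolist(),round(d["confidence"],2),np.round(atz(p,d["centre"],z),4).tolist()) for d in arm.tip_of(p,k)][:5],[(list(map(int,d["extent"])),round(d["confidence"],2)) for d in arm.regions_of(p,k)][:4])
```

```text
t 6.4333 pos [ 0.5144 -0.4318  0.343 ] f [-0.22 -0.8   0.74] w 1.003
[[0.908, 0.006, -0.418], [0.418, 0.031, 0.908], [0.018, -1.0, 0.025]] q [ 0.32  0.53  0.48  1.71 -0.31  1.    1.35]
pen [([256.1, 98.8], 0.69, [0.4539, -0.3473, 0.008])] [([239, 84, 253, 105], 0.48)]
pen_stand [([232.6, 189.2], 0.7, [0.4705, -0.4655, 0.0]), ([254.7, 101.7], 0.69, [0.4531, -0.3508, 0.0]), ([171.4, 34.7], 0.68, [0.3346, -0.3236, 0.0]), ([290.4, 9.0], 0.62, [0.4502, -0.2405, 0.0])] [([207, 164, 260, 215], 0.91), ([140, 0, 201, 66], 0.9), ([226, 72, 281, 127], 0.68), ([260, 0, 321, 40], 0.64)]
meter [] [([464, 0, 560, 42], 0.95)]
zero_top [([254.1, 103.6], 0.34, [0.4573, -0.3543, 0.061])] []
```

View pics/w3.png

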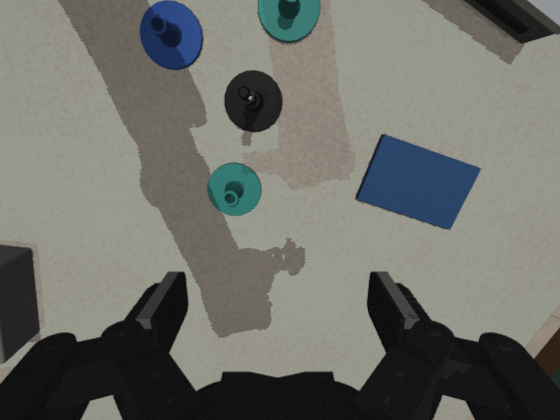

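```bash
cat >> h.py <<'E'
def rel(target, o=None, yaw=None):
    """shift in tool axes to target TCP, and turn (deg, tool axes) to make tool y straight down (and x at given yaw)"""
    o=o or arm.observe(); M=R.from_rotvec(o["ee_rot"]).as_matrix()
    x=M[:,0].copy()
    a=np.arctan2(x[1],x[0]) if yaw is None else np.radians(yaw)
    D=np.column_stack([[np.cos(a),np.sin(a),0],[0,0,-1],[-np.sin(a),np.cos(a),0]])
    print("shift tool",np.round(M.T@(np.array(target)-o["position"]),4),"turn deg",np.round(np.degrees(R.from_matrix(M.T@D).as_rotvec()),2), "level shift",np.round(D.T@(np.array(target)-o["position"]),4),"yaw",round(float(np.degrees(a)),1))
E
python3 - <<'E'
from h import *
p=arm.read_camera("wrist"); save(p,"w3c.png",(215,60,295,150),6)
for uv in [(243,92),(242,91),(244,93)]: print(uv,atz(p,uv,.15))
print(atz(p,(253.5,101),0.008))
im=p["image"]; 
g=im.max(2)
m=(g<70).astype(np.uint8); n,l,s,c=cv2.connectedComponentsWithStats(m[60:150,215:295]); print(s.tolist(),c+[215,60])
# bright bit
rel((0.455,-0.352,0.17))
E
```

```text
(243, 92) [ 0.45359966 -0.34125717  0.15      ]
(242, 91) [ 0.45258947 -0.34091351  0.15      ]
(244, 93) [ 0.45461168 -0.34160145  0.15      ]
[ 0.45412845 -0.33923787  0.008     ]
[[0, 0, 80, 90, 4516], [5, 19, 57, 61, 2684]] [[258.67471213 101.75332152]
 [247.47578241 109.12146051]]
shift tool [-0.0297  0.1752  0.0848] turn deg [-1.86  0.02  1.31] level shift [-0.0257  0.173   0.0905] yaw 25.1
```

View pics/w3c.png

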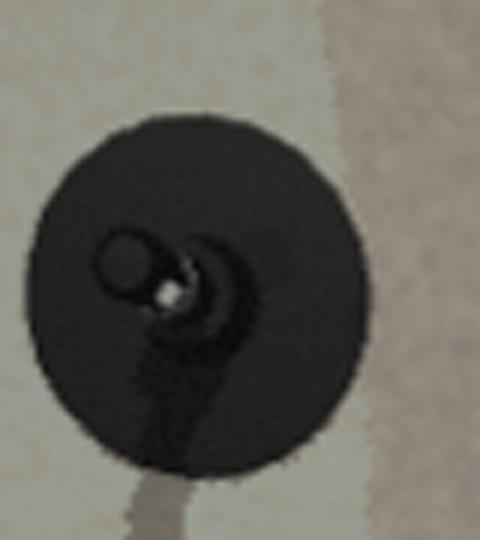

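Run:
```python
from h import *
p=arm.read_camera("wrist"); save(p,"w3c.png",(215,60,295,150),6)
print(atz(p,(248.2,109.3),.008),atz(p,(235.3,104),.15))
st(); rel((0.455,-0.352,0.17))
```

```text
[ 0.45199945 -0.35131555  0.008     ] [ 0.45146861 -0.35255885  0.15      ]
t 6.9833 pos [ 0.5166 -0.4233  0.343 ] f [-0.3   0.78 -0.08] w 1.001
[[0.905, 0.007, -0.425], [0.424, 0.039, 0.905], [0.023, -0.999, 0.032]] q [ 0.31  0.52  0.47  1.71 -0.31  1.    1.35]
shift tool [-0.0294  0.1752  0.0851] turn deg [-1.85  0.02  1.3 ] level shift [-0.0255  0.173   0.0907] yaw 25.1
```

Call:
drive_tool --plan '[{"fingers": 100, "x": -0.006, "y": 0.034, "z": 0, "ax": -1.85, "ay": 0, "az": 1.3}, {"fingers": 100, "x": -0.006, "y": 0.034, "z": 0, "ax": 0, "ay": 0, "az": 0}, {"fingers": 100, "x": -0.006, "y": 0.034, "z": 0, "ax": 0, "ay": 0, "az": 0}, {"fingers": 100, "x": -0.006, "y": 0.034, "z": 0, "ax": 0, "ay": 0, "az": 0}, {"fingers": 100, "x": -0.004, "y": 0.034, "z": 0, "ax": 0, "ay": 0, "az": 0}]'

```text
t: 7.4
position: [0.5001, -0.4386, 0.1794]
ee_rot: [-1.565, -0.364, 0.335]
ft_force: [0.1, -0.5, -0.9]
width: 1.001
```

Run:
```python
from h import *
p=arm.read_camera("wrist"); save(p,"w4.png")
st(); rel((0.4515,-0.352,0.165))
```

```text
t 7.45 pos [ 0.4966 -0.4359  0.1722] f [-1.09  1.58 -3.28] w 0.999
[[0.903, 0.012, -0.429], [0.429, -0.01, 0.903], [0.007, -1.0, -0.014]] q [ 0.4   0.7   0.38  1.87 -0.41  0.64  1.47]
shift tool [-0.0048  0.0058  0.0952] turn deg [ 0.8  -0.    0.39] level shift [-0.0047  0.0072  0.0951] yaw 25.4
```

View pics/w4.png

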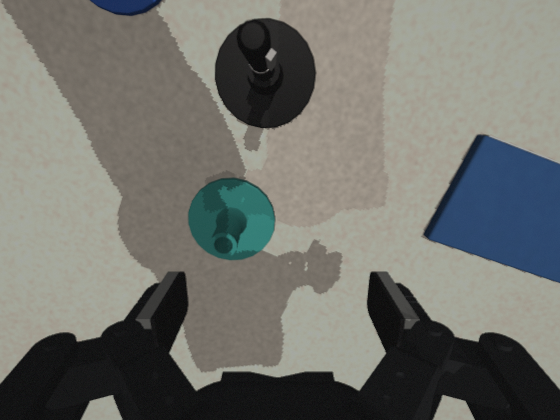

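Call:
drive_tool --plan '[{"fingers": 100, "x": -0.002, "y": 0.001, "z": 0.032, "ax": 0.8, "ay": 0, "az": 0.4}, {"fingers": 100, "x": -0.002, "y": 0.001, "z": 0.032, "ax": 0, "ay": 0, "az": 0}, {"fingers": 100, "x": -0.001, "y": 0.001, "z": 0.02, "ax": 0, "ay": 0, "az": 0}, {"fingers": 100, "x": 0, "y": 0, "z": 0, "ax": 0, "ay": 0, "az": 0}]'

```text
t: 7.78
position: [0.4532, -0.3598, 0.166]
ee_rot: [-1.538, -0.341, 0.351]
ft_force: [-0.0, 0.8, -0.6]
width: 0.998
```

Run:
```python
from h import *
p=arm.read_camera("wrist"); save(p,"w5.png")
st(); rel((0.4515,-0.352,0.165))
```

```text
t 7.8333 pos [ 0.4546 -0.3618  0.1666] f [ 0.12 -0.21  1.02] w 0.993
[[0.904, -0.005, -0.427], [0.427, 0.0, 0.904], [-0.004, -1.0, 0.002]] q [ 0.33  0.64  0.37  2.04 -0.42  0.54  1.45]
shift tool [0.0014 0.0016 0.0102] turn deg [-0.13 -0.   -0.23] level shift [0.0014 0.0016 0.0102] yaw 25.3
```

View pics/w5.png

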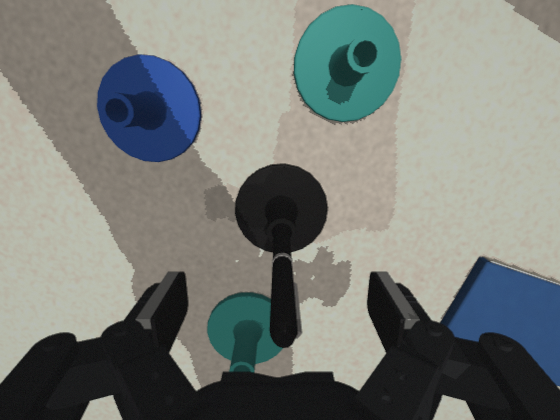

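Call:
drive_tool --plan '[{"fingers": 100, "x": 0.001, "y": 0.001, "z": 0.01, "ax": 0, "ay": 0, "az": 0}, {"fingers": 100, "x": 0, "y": 0, "z": 0, "ax": 0, "ay": 0, "az": 0}]'

```text
t: 8.0
position: [0.453, -0.3534, 0.1675]
ee_rot: [-1.545, -0.345, 0.347]
ft_force: [-0.4, 1.4, -0.4]
width: 0.998
```

Call:
drive_tool --plan '[{"fingers": 0, "x": 0, "y": 0, "z": 0, "ax": 0, "ay": 0, "az": 0}, {"fingers": 0, "x": 0, "y": 0, "z": 0, "ax": 0, "ay": 0, "az": 0}, {"fingers": 0, "x": 0, "y": 0, "z": 0, "ax": 0, "ay": 0, "az": 0}, {"fingers": 0, "x": 0, "y": 0, "z": 0, "ax": 0, "ay": 0, "az": 0}, {"fingers": 0, "x": 0, "y": 0, "z": 0, "ax": 0, "ay": 0, "az": 0}]' --grip_force 60

```text
t: 8.42
position: [0.4564, -0.3575, 0.1699]
ee_rot: [-1.553, -0.348, 0.343]
ft_force: [0.1, 0.1, 0.4]
width: 0.296
```

Call:
drive_tool --plan '[{"fingers": 0, "x": 0, "y": 0, "z": 0, "ax": 0, "ay": 0, "az": 0}, {"fingers": 0, "x": 0, "y": 0, "z": 0, "ax": 0, "ay": 0, "az": 0}, {"fingers": 0, "x": 0, "y": 0, "z": 0, "ax": 0, "ay": 0, "az": 0}, {"fingers": 0, "x": 0, "y": 0, "z": 0, "ax": 0, "ay": 0, "az": 0}]'

```text
t: 8.75
position: [0.4561, -0.3584, 0.17]
ee_rot: [-1.553, -0.347, 0.342]
ft_force: [-0.1, 0.1, 1.2]
width: 0.098
```

Run:
```python
from h import *
p=arm.read_camera("wrist"); save(p,"w6.png")
st(); rel((0.4515,-0.352,0.165))
```

```text
t 8.8 pos [ 0.4561 -0.3584  0.17  ] f [-0.69  0.33  1.02] w 0.098
[[0.905, 0.005, -0.425], [0.425, -0.009, 0.905], [0.001, -1.0, -0.01]] q [ 0.32  0.63  0.37  2.05 -0.43  0.53  1.44]
shift tool [-0.0014  0.005   0.0078] turn deg [ 0.6  -0.    0.04] level shift [-0.0014  0.005   0.0078] yaw 25.2
```

View pics/w6.png

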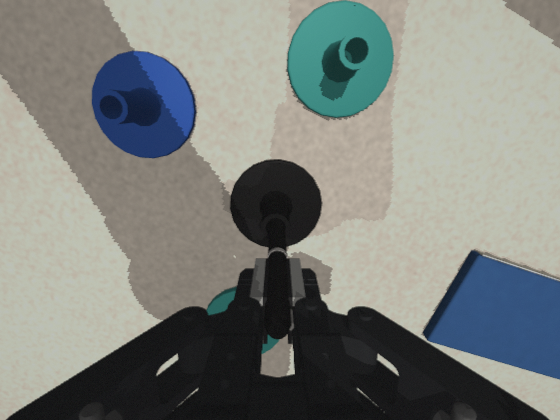

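Call:
drive_tool --plan '[{"fingers": 40, "x": 0, "y": 0, "z": 0, "ax": 0, "ay": 0, "az": 0}, {"fingers": 40, "x": 0, "y": 0, "z": 0, "ax": 0, "ay": 0, "az": 0}, {"fingers": 40, "x": -0.001, "y": 0.002, "z": 0.005, "ax": 0.6, "ay": 0, "az": 0}, {"fingers": 40, "x": -0.001, "y": 0.002, "z": 0.005, "ax": 0, "ay": 0, "az": 0}, {"fingers": 40, "x": 0, "y": 0.002, "z": 0.003, "ax": 0, "ay": 0, "az": 0}]'

```text
t: 9.22
position: [0.4488, -0.3473, 0.1636]
ee_rot: [-1.544, -0.345, 0.343]
ft_force: [-0.0, -0.3, 0.5]
width: 0.4
```

Call:
drive_tool --plan '[{"fingers": 40, "x": 0, "y": 0, "z": 0, "ax": 0, "ay": 0, "az": 0}, {"fingers": 40, "x": 0, "y": 0, "z": 0, "ax": 0, "ay": 0, "az": 0}]'

```text
t: 9.38
position: [0.4478, -0.3457, 0.1628]
ee_rot: [-1.541, -0.345, 0.345]
ft_force: [1.0, -0.6, -0.5]
width: 0.4
```

Run:
```python
from h import *
p=arm.read_camera("wrist"); save(p,"w7.png",(180,140,380,340),3)
st(); rel((0.4515,-0.352,0.165))
```

```text
t 9.4333 pos [ 0.4477 -0.3456  0.1627] f [0.22 0.36 0.23] w 0.4
[[0.905, -0.001, -0.426], [0.426, 0.002, 0.905], [0.0, -1.0, 0.002]] q [ 0.32  0.63  0.36  2.08 -0.44  0.51  1.44]
shift tool [ 0.0007 -0.0023 -0.0074] turn deg [-0.13  0.    0.02] level shift [ 0.0007 -0.0023 -0.0074] yaw 25.2
```

View pics/w7.png

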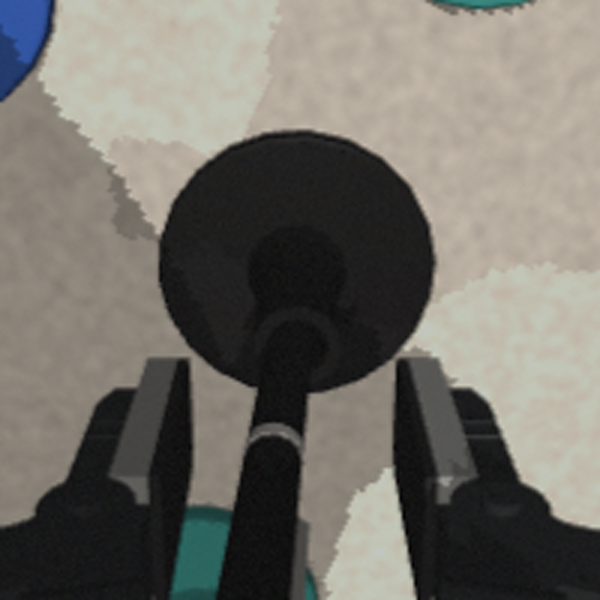

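Call:
drive_tool --plan '[{"fingers": 40, "x": 0.001, "y": -0.001, "z": -0.004, "ax": 0, "ay": 0, "az": 0}, {"fingers": 40, "x": 0, "y": -0.001, "z": -0.003, "ax": 0, "ay": 0, "az": 0}, {"fingers": 40, "x": 0, "y": 0, "z": 0, "ax": 0, "ay": 0, "az": 0}, {"fingers": 40, "x": 0, "y": 0, "z": 0, "ax": 0, "ay": 0, "az": 0}]'

```text
t: 9.77
position: [0.4525, -0.3527, 0.1652]
ee_rot: [-1.542, -0.345, 0.344]
ft_force: [0.8, 0.2, 0.8]
width: 0.4
```

Run:
```python
from h import *
st(); rel((0.4515,-0.352,0.165))
```

```text
t 9.7667 pos [ 0.4525 -0.3527  0.1652] f [0.8  0.22 0.84] w 0.4
[[0.905, 0.0, -0.426], [0.426, 0.001, 0.905], [0.001, -1.0, 0.001]] q [ 0.33  0.63  0.36  2.06 -0.43  0.52  1.44]
shift tool [-0.0006  0.0002  0.0011] turn deg [-0.05  0.    0.04] level shift [-0.0006  0.0002  0.0011] yaw 25.2
```

Call:
drive_tool --plan '[{"fingers": 0, "x": 0, "y": 0, "z": 0, "ax": 0, "ay": 0, "az": 0}, {"fingers": 0, "x": 0, "y": 0, "z": 0, "ax": 0, "ay": 0, "az": 0}, {"fingers": 0, "x": 0, "y": 0, "z": 0, "ax": 0, "ay": 0, "az": 0}, {"fingers": 0, "x": 0, "y": 0, "z": 0, "ax": 0, "ay": 0, "az": 0}, {"fingers": 0, "x": 0, "y": 0, "z": 0, "ax": 0, "ay": 0, "az": 0}]'

```text
t: 10.18
position: [0.4529, -0.3532, 0.1655]
ee_rot: [-1.543, -0.345, 0.344]
ft_force: [0.2, -0.9, -0.6]
width: 0.102
```

Run:
```python
from h import *
st(); rel((0.4515,-0.352,0.165))
```

```text
t 10.1833 pos [ 0.4529 -0.3532  0.1655] f [ 0.24 -0.93 -0.62] w 0.102
[[0.905, 0.001, -0.425], [0.425, 0.001, 0.905], [0.001, -1.0, 0.0]] q [ 0.33  0.63  0.36  2.06 -0.43  0.53  1.44]
shift tool [-0.0007  0.0005  0.0016] turn deg [-0.01  0.    0.06] level shift [-0.0007  0.0005  0.0016] yaw 25.2
```

Call:
drive_tool --plan '[{"fingers": 0, "x": 0, "y": -0.02, "z": 0, "ax": 0, "ay": 0, "az": 0}, {"fingers": 0, "x": 0, "y": -0.03, "z": 0, "ax": 0, "ay": 0, "az": 0}, {"fingers": 0, "x": 0, "y": -0.03, "z": 0, "ax": 0, "ay": 0, "az": 0}, {"fingers": 0, "x": 0, "y": -0.03, "z": 0, "ax": 0, "ay": 0, "az": 0}, {"fingers": 0, "x": 0, "y": 0, "z": 0, "ax": 0, "ay": 0, "az": 0}]'

```text
t: 10.6
position: [0.4522, -0.3533, 0.2771]
ee_rot: [-1.541, -0.342, 0.346]
ft_force: [1.0, -0.6, 0.1]
width: 0.099
```

Run:
```python
from h import *
st()
p=arm.read_camera("scene"); s=p; save(p,"s8.png",(100,150,260,270),5)
# button from saved w2: recompute via top cam
t=arm.read_camera("top"); save(t,"t8.png",(230,120,330,235),5)
im=t["image"][195:218,247:268].astype(int).sum(2); print(im[::2,::2])
w=arm.read_camera("wrist"); save(w,"w8.png",(180,100,380,340),3)
rel((0.566,-0.018,0.28))
```

```text
t 10.6 pos [ 0.4522 -0.3533  0.2771] f [ 0.97 -0.55  0.1 ] w 0.099
[[0.905, -0.003, -0.425], [0.425, 0.001, 0.905], [-0.002, -1.0, 0.003]] q [ 0.23  0.48  0.49  1.99 -0.32  0.75  1.35]
[[465 471 476 473 479 471 473 475 476 476 285]
 [477 470 474 475 470 475 478 474 480 483 293]
 [472 470 475 468 475 468 469 473 472 480 393]
 [476 475 480 470 467 477 475 474 480 475 474]
 [475 477 476 479 444 284 398 475 482 476 479]
 [472 474 471 482 262 270 198 461 475 478 477]
 [480 477 473 479 255 256 204 443 473 473 468]
 [466 474 480 479 469 360 443 478 471 471 473]
 [477 477 469 474 479 472 473 476 472 471 471]
 [470 471 467 481 478 478 475 477 476 468 481]
 [479 480 480 472 472 476 478 477 477 478 479]
 [478 482 477 477 477 479 471 477 480 473 472]]
shift tool [ 0.2462 -0.007   0.2518] turn deg [-0.67 -0.   -0.41] level shift [ 0.2463 -0.0081  0.2517] yaw 25.2
```

View pics/s8.png

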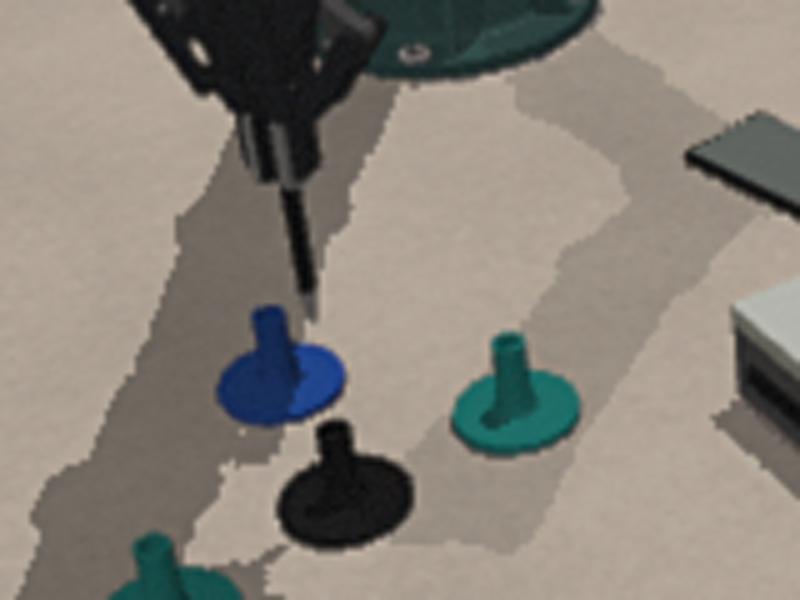

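View pics/t8.png

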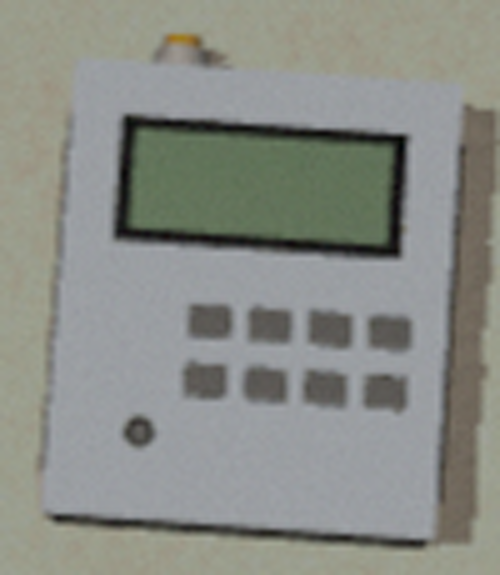

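View pics/w8.png

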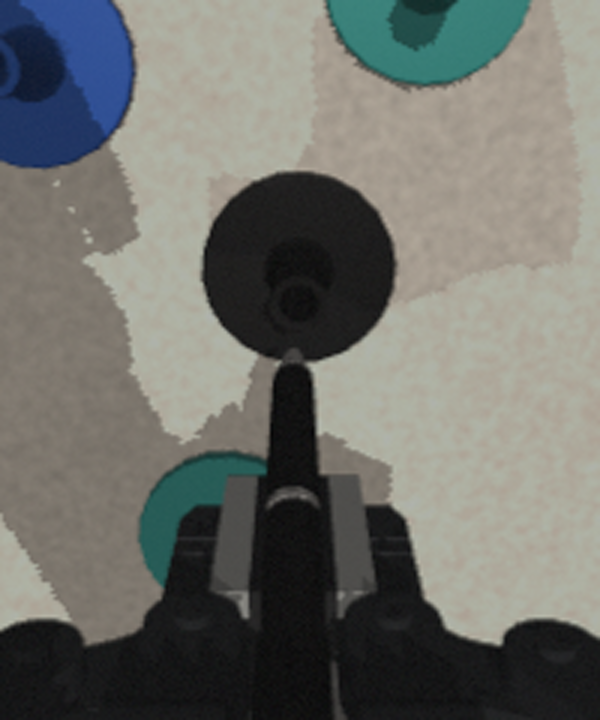

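Run:
```python
from h import *
o=st()
t=arm.read_camera("top");s=arm.read_camera("scene");w=arm.read_camera("wrist")
save(w,"w9.png",(180,100,380,340),3)
print("button top",atz(t,(257.7,206.2),.063))
C=[atz(t,(230+a/5,120+b/5),.065) for a,b in [(77,60),(463,83),(45,515),(437,542)]]
for c in C: print(np.round(c,4))
cen=np.mean(C,0); ux=(C[0]+C[1]-C[2]-C[3]); ux/=np.linalg.norm(ux); uy=np.array([-ux[1],ux[0],0])
print("meter",cen,"pred button",cen-.062*ux+.045*uy, np.degrees(np.arctan2(ux[1],ux[0])))
M=R.from_rotvec(o["ee_rot"]).as_matrix()
g=arm.regions_of(w,"pen"); print([(d["extent"],d["confidence"]) for d in g])
for z in (.11,.115,.12):
    q=atz(w,(277,216.7),z); print(z,q,"tool",M.T@(q-o["position"]))
print("pred tip px scene/wrist", proj(s,[M@[-.0007,.1575,.0016]+o["position"]]),proj(w,[M@[-.0007,.1575,.0016]+o["position"]]))
```

```text
t 10.75 pos [ 0.4502 -0.3506  0.2719] f [ 0.5  -0.81 -0.13] w 0.1
[[0.905, -0.011, -0.425], [0.425, 0.007, 0.905], [-0.007, -1.0, 0.012]] q [ 0.23  0.48  0.48  2.   -0.32  0.75  1.35]
button top [ 0.56551144 -0.01620977  0.063     ]
[0.7288 0.0072 0.065 ]
[ 0.7143 -0.1608  0.065 ]
[0.53   0.0246 0.065 ]
[ 0.5143 -0.1433  0.065 ]
meter [ 0.62185386 -0.06807423  0.065     ] pred button [ 0.5640201  -0.01783225  0.065     ] -5.009474293593641
[([267.7, 213.8, 294.3, 358.8], 0.8)]
0.11 [ 0.44670572 -0.34751421  0.11      ] tool [-0.00069005  0.16191439  0.00238554]
0.115 [ 0.446053   -0.34601791  0.115     ] tool [-0.0006797   0.15693347  0.0040753 ]
0.12 [ 0.44540028 -0.34452161  0.12      ] tool [-0.00066935  0.15195256  0.00576507]
pred tip px scene/wrist [[162.50696032 213.56194752]] [[276.97554228 219.51961308]]
```

View pics/w9.png

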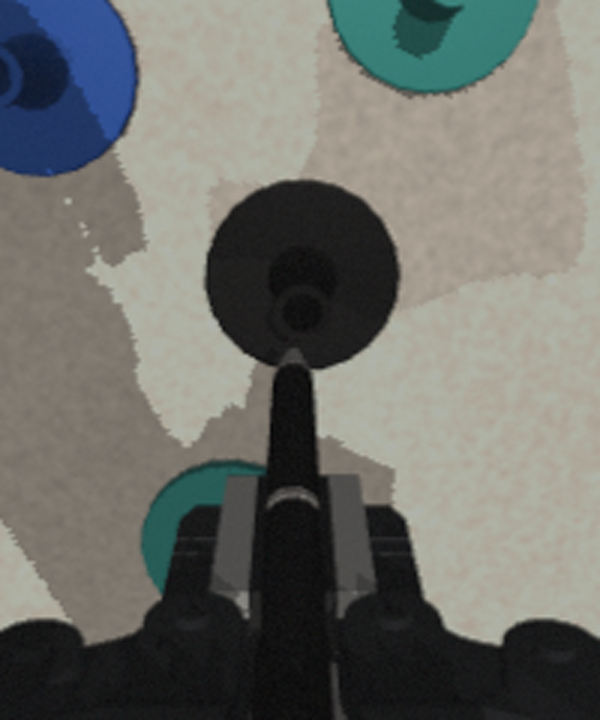

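Call:
drive_tool --plan '[{"fingers": 0, "x": 0.025, "y": 0, "z": 0.025, "ax": -0.7, "ay": 0, "az": -0.6}, {"fingers": 0, "x": 0.026, "y": 0, "z": 0.026, "ax": 0, "ay": 0, "az": 0}, {"fingers": 0, "x": 0.026, "y": 0, "z": 0.026, "ax": 0, "ay": 0, "az": 0}, {"fingers": 0, "x": 0.026, "y": 0, "z": 0.026, "ax": 0, "ay": 0, "az": 0}, {"fingers": 0, "x": 0.026, "y": 0, "z": 0.026, "ax": 0, "ay": 0, "az": 0}]'

```text
t: 11.37
position: [0.5085, -0.1856, 0.2663]
ee_rot: [-1.55, -0.32, 0.332]
ft_force: [0.8, -0.8, -0.1]
width: 0.099
```

Call:
drive_tool --plan '[{"fingers": 0, "x": 0.026, "y": 0, "z": 0.026, "ax": 0, "ay": 0, "az": 0}, {"fingers": 0, "x": 0.026, "y": 0, "z": 0.026, "ax": 0, "ay": 0, "az": 0}, {"fingers": 0, "x": 0.02, "y": 0, "z": 0.02, "ax": 0, "ay": 0, "az": 0}, {"fingers": 0, "x": 0.012, "y": 0, "z": 0.012, "ax": 0, "ay": 0, "az": 0}, {"fingers": 0, "x": 0, "y": 0, "z": 0, "ax": 0, "ay": 0, "az": 0}]'

```text
t: 11.78
position: [0.554, -0.0583, 0.2595]
ee_rot: [-1.542, -0.324, 0.348]
ft_force: [0.0, 0.9, 0.7]
width: 0.103
```

Call:
drive_tool --plan '[{"fingers": 0, "x": 0, "y": 0, "z": 0, "ax": 0, "ay": 0, "az": 0}]'

```text
t: 11.87
position: [0.5538, -0.0574, 0.2585]
ee_rot: [-1.542, -0.325, 0.351]
ft_force: [0.3, -1.1, -0.7]
width: 0.096
```

Run:
```python
from h import *
w=arm.read_camera("wrist"); st(); rel((.567,-.0194,.25),yaw=25.2)
save(w,"w10.png")
for d in arm.tip_of(w,"zero_top"): print(d, atz(w,d["centre"],.061))
```

```text
t 11.9167 pos [ 0.5537 -0.0574  0.2584] f [ 0.33 -0.05 -0.11] w 0.1
[[0.909, -0.017, -0.417], [0.417, -0.001, 0.909], [-0.016, -1.0, 0.006]] q [-0.33  0.49  0.49  2.04 -0.34  0.71  0.8 ]
shift tool [0.0281 0.0082 0.0289] turn deg [-0.37 -0.53 -0.92] level shift [0.0282 0.0084 0.0287] yaw 25.2
{'centre': [315.6, 171.1], 'confidence': 0.42} [ 0.56765967 -0.01612205  0.061     ]
```

View pics/w10.png

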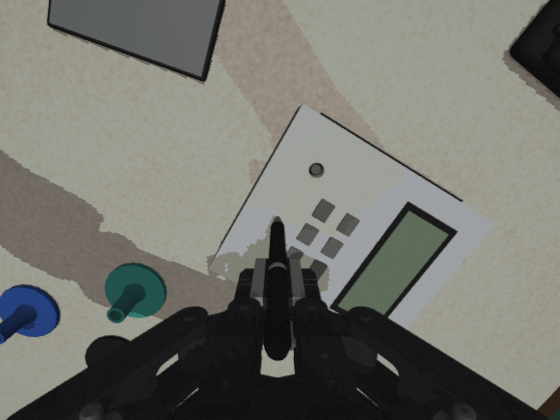

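Call:
drive_tool --plan '[{"fingers": 0, "x": 0.011, "y": 0.002, "z": 0.0105, "ax": -0.4, "ay": -0.5, "az": -0.9}, {"fingers": 0, "x": 0.009, "y": 0.002, "z": 0.0085, "ax": 0, "ay": 0, "az": 0}, {"fingers": 0, "x": 0.006, "y": 0.002, "z": 0.006, "ax": 0, "ay": 0, "az": 0}, {"fingers": 0, "x": 0, "y": 0, "z": 0, "ax": 0, "ay": 0, "az": 0}, {"fingers": 0, "x": 0, "y": 0, "z": 0, "ax": 0, "ay": 0, "az": 0}]'

```text
t: 12.38
position: [0.5661, -0.0281, 0.2519]
ee_rot: [-1.548, -0.336, 0.335]
ft_force: [-1.1, -0.7, -0.1]
width: 0.098
```

Run:
```python
from h import *
w=arm.read_camera("wrist"); o=st(); rel((.5686,-.0189,.25),yaw=25.2)
save(w,"w11.png",(200,130,360,250),5)
M=R.from_rotvec(o["ee_rot"]).as_matrix()
print(proj(w,[M@[-.0007,.1575,.0035]+o["position"], [.5665,-.016,.061]]))
for d in arm.tip_of(w,"zero_top"): print(d, atz(w,d["centre"],.061))
```

```text
t 12.4333 pos [ 0.5662 -0.028   0.2518] f [0.01 0.18 0.13] w 0.102
[[0.91, 0.001, -0.415], [0.415, -0.003, 0.91], [-0.0, -1.0, -0.003]] q [-0.38  0.5   0.48  2.03 -0.35  0.69  0.75]
shift tool [0.006  0.0018 0.0072] turn deg [ 0.18 -0.7  -0.01] level shift [0.0061 0.0018 0.0072] yaw 25.2
[[276.43287658 215.3194001 ]
 [283.49469826 194.33208955]]
{'centre': [284.5, 195.2], 'confidence': 0.48} [ 0.56761291 -0.01634206  0.061     ]
```

View pics/w11.png

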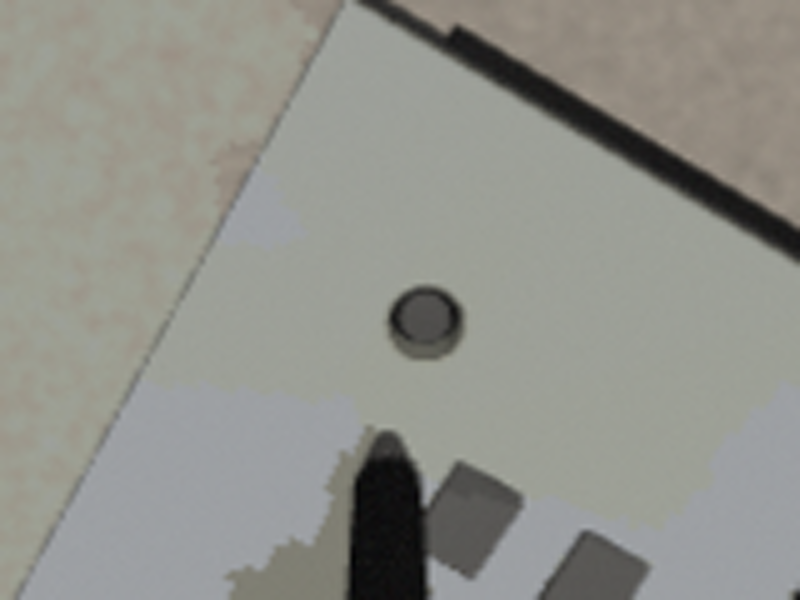

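Call:
drive_tool --plan '[{"fingers": 0, "x": 0.0035, "y": 0.003, "z": 0.0045, "ax": 0, "ay": 0, "az": 0}, {"fingers": 0, "x": 0.0035, "y": 0.003, "z": 0.004, "ax": 0, "ay": 0, "az": 0}, {"fingers": 0, "x": 0, "y": 0, "z": 0, "ax": 0, "ay": 0, "az": 0}, {"fingers": 0, "x": 0, "y": 0, "z": 0, "ax": 0, "ay": 0, "az": 0}, {"fingers": 0, "x": 0, "y": 0, "z": 0, "ax": 0, "ay": 0, "az": 0}]'

```text
t: 12.9
position: [0.5689, -0.0179, 0.2455]
ee_rot: [-1.549, -0.334, 0.333]
ft_force: [0.6, -0.8, 0.2]
width: 0.097
```

Run:
```python
from h import *
w=arm.read_camera("wrist"); o=st(); rel((.569,-.0174,.23))
save(w,"w12.png",(200,130,360,250),5)
```

```text
t 12.95 pos [ 0.5689 -0.018   0.2456] f [-0.08 -0.26  0.77] w 0.096
[[0.911, 0.001, -0.412], [0.412, -0.004, 0.911], [-0.0, -1.0, -0.004]] q [-0.39  0.51  0.47  2.03 -0.36  0.68  0.74]
shift tool [0.0003 0.0156 0.0006] turn deg [ 0.22  0.   -0.01] level shift [0.0003 0.0156 0.0005] yaw 24.3
```

View pics/w12.png

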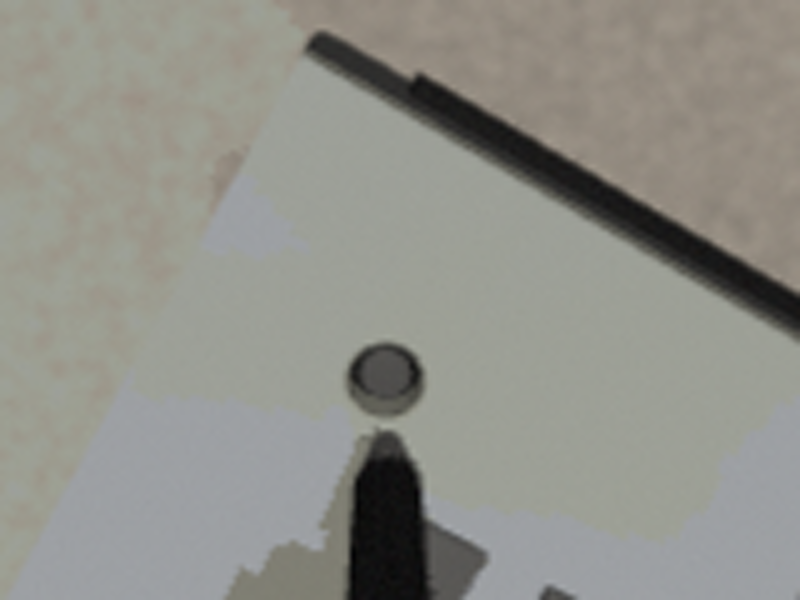

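Call:
drive_tool --plan '[{"fingers": 0, "x": 0, "y": 0.007, "z": 0.001, "ax": 0.2, "ay": 0, "az": 0}, {"fingers": 0, "x": 0, "y": 0.007, "z": 0.0005, "ax": 0, "ay": 0, "az": 0}, {"fingers": 0, "x": 0, "y": 0.004, "z": 0, "ax": 0, "ay": 0, "az": 0}, {"fingers": 0, "x": 0, "y": 0, "z": 0, "ax": 0, "ay": 0, "az": 0}, {"fingers": 0, "x": 0, "y": 0, "z": 0, "ax": 0, "ay": 0, "az": 0}]'

```text
t: 13.37
position: [0.568, -0.0171, 0.2254]
ee_rot: [-1.545, -0.332, 0.333]
ft_force: [-0.0, -0.3, -0.1]
width: 0.097
```

Run:
```python
from h import *
w=arm.read_camera("wrist"); o=st(); rel((.569,-.0164,.2145))
save(w,"w13.png",(220,150,340,240),6)
```

```text
t 13.4167 pos [ 0.5679 -0.0171  0.2255] f [-0.03  0.15 -0.16] w 0.1
[[0.911, -0.001, -0.411], [0.411, -0.0, 0.911], [-0.001, -1.0, -0.0]] q [-0.37  0.54  0.45  2.04 -0.38  0.64  0.76]
shift tool [0.0013 0.011  0.0002] turn deg [ 0.01  0.   -0.05] level shift [0.0013 0.011  0.0002] yaw 24.3
```

View pics/w13.png

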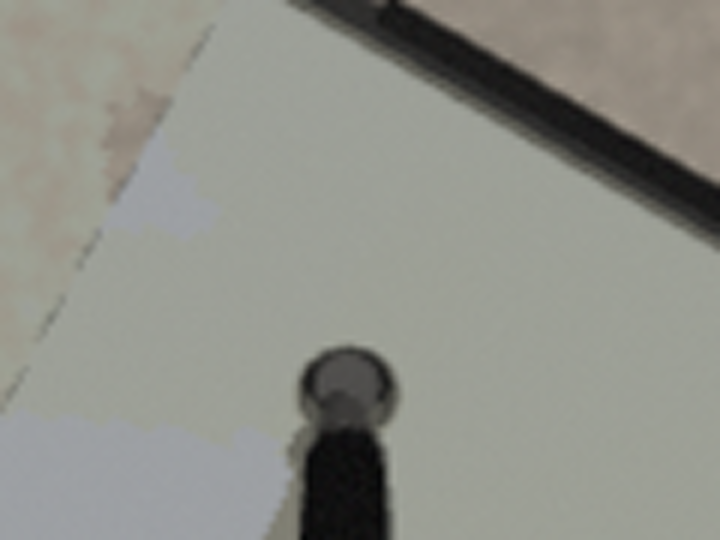

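Call:
drive_tool --plan '[{"fingers": 0, "x": 0.0005, "y": 0.004, "z": 0, "ax": 0, "ay": 0, "az": 0}, {"fingers": 0, "x": 0, "y": 0.004, "z": 0, "ax": 0, "ay": 0, "az": 0}, {"fingers": 0, "x": 0, "y": 0.002, "z": 0, "ax": 0, "ay": 0, "az": 0}, {"fingers": 0, "x": 0, "y": 0.001, "z": 0, "ax": 0, "ay": 0, "az": 0}, {"fingers": 0, "x": 0, "y": 0.001, "z": 0, "ax": 0, "ay": 0, "az": 0}]'

```text
t: 13.83
position: [0.5694, -0.0174, 0.2143]
ee_rot: [-1.545, -0.333, 0.331]
ft_force: [-2.1, 0.0, 11.2]
width: 0.099
```

Run:
```python
from h import *
w=arm.read_camera("wrist"); o=st(); rel((.569,-.0164,.2145))
save(w,"w14.png",(220,150,340,240),6)
```

```text
t 13.8833 pos [ 0.5694 -0.0174  0.2144] f [-1.4  -0.1   7.47] w 0.098
[[0.912, 0.001, -0.411], [0.411, 0.0, 0.912], [0.001, -1.0, -0.0]] q [-0.36  0.56  0.44  2.05 -0.4   0.62  0.77]
shift tool [ 0.0001 -0.0001  0.0011] turn deg [ 0.01 -0.    0.07] level shift [ 0.0001 -0.0001  0.0011] yaw 24.3
```

View pics/w14.png

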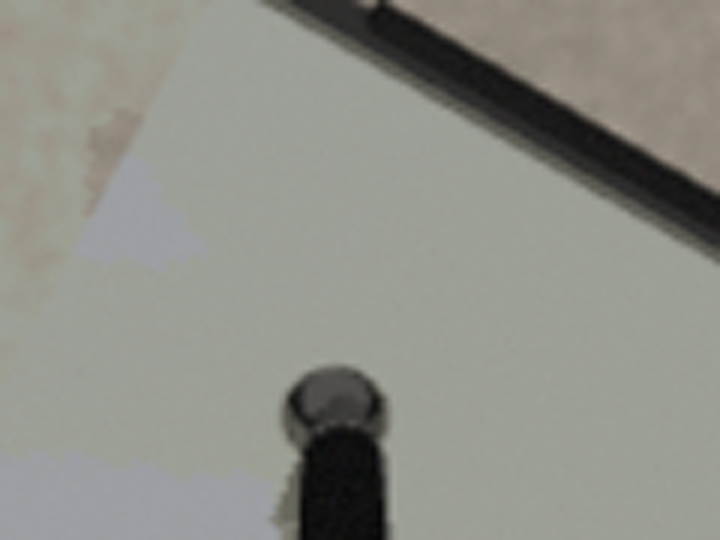

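Call:
drive_tool --plan '[{"fingers": 0, "x": 0, "y": 0.001, "z": 0, "ax": 0, "ay": 0, "az": 0}, {"fingers": 0, "x": 0, "y": 0.001, "z": 0, "ax": 0, "ay": 0, "az": 0}, {"fingers": 0, "x": 0, "y": 0.001, "z": 0, "ax": 0, "ay": 0, "az": 0}]'

```text
t: 14.13
position: [0.5695, -0.0178, 0.2144]
ee_rot: [-1.542, -0.333, 0.33]
ft_force: [-2.2, 0.7, 8.6]
width: 0.099
```

Run:
```python
from h import *
s=arm.read_camera("scene"); save(s,"s14.png",(230,150,350,250),6); o=st()
```

```text
t 14.1833 pos [ 0.5695 -0.0179  0.2144] f [-1.27  0.2   9.29] w 0.098
[[0.912, 0.001, -0.41], [0.41, 0.003, 0.912], [0.002, -1.0, 0.002]] q [-0.36  0.56  0.43  2.05 -0.4   0.62  0.77]
```

View pics/s14.png

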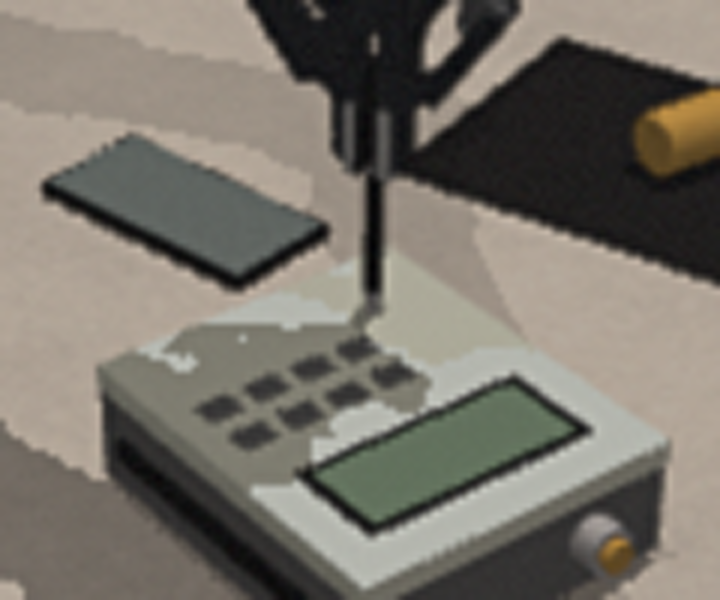

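Call:
drive_tool --plan '[{"fingers": 0, "x": 0, "y": -0.02, "z": 0, "ax": 0, "ay": 0, "az": 0}, {"fingers": 0, "x": 0, "y": -0.025, "z": 0, "ax": 0, "ay": 0, "az": 0}, {"fingers": 0, "x": 0, "y": -0.025, "z": 0, "ax": 0, "ay": 0, "az": 0}, {"fingers": 0, "x": -0.02, "y": 0, "z": -0.021, "ax": 0, "ay": 0, "az": 0}, {"fingers": 0, "x": -0.025, "y": 0, "z": -0.026, "ax": 0, "ay": 0, "az": 0}]'

```text
t: 14.6
position: [0.551, -0.0716, 0.286]
ee_rot: [-1.537, -0.346, 0.341]
ft_force: [0.1, -0.2, -0.2]
width: 0.096
```

Call:
drive_tool --plan '[{"fingers": 0, "x": -0.025, "y": 0, "z": -0.027, "ax": 0, "ay": 0, "az": 0}, {"fingers": 0, "x": -0.025, "y": 0, "z": -0.027, "ax": 0, "ay": 0, "az": 0}, {"fingers": 0, "x": -0.025, "y": 0, "z": -0.027, "ax": 0, "ay": 0, "az": 0}, {"fingers": 0, "x": -0.025, "y": 0, "z": -0.027, "ax": 0, "ay": 0, "az": 0}, {"fingers": 0, "x": -0.025, "y": 0, "z": -0.027, "ax": 0, "ay": 0, "az": 0}]'

```text
t: 15.02
position: [0.4953, -0.2505, 0.2857]
ee_rot: [-1.536, -0.359, 0.345]
ft_force: [0.2, 0.0, -0.0]
width: 0.099
```

Call:
drive_tool --plan '[{"fingers": 0, "x": -0.025, "y": 0, "z": -0.027, "ax": 0, "ay": 0, "az": 0}, {"fingers": 0, "x": -0.02, "y": 0, "z": -0.021, "ax": 0, "ay": 0, "az": 0}, {"fingers": 0, "x": -0.008, "y": 0, "z": -0.009, "ax": 0, "ay": 0, "az": 0}, {"fingers": 0, "x": 0, "y": 0, "z": 0, "ax": 0, "ay": 0, "az": 0}, {"fingers": 0, "x": 0, "y": 0, "z": 0, "ax": 0, "ay": 0, "az": 0}]'

```text
t: 15.43
position: [0.4648, -0.3392, 0.2856]
ee_rot: [-1.546, -0.345, 0.333]
ft_force: [0.4, 0.9, -0.1]
width: 0.099
```

Run:
```python
from h import *
w=arm.read_camera("wrist"); save(w,"w15.png"); st(); rel((.4529,-.3532,.26),yaw=25.2)
t=arm.read_camera("top"); save(t,"t15.png",(230,180,290,225),10)
```

```text
t 15.4833 pos [ 0.465  -0.3389  0.2856] f [-0.27 -0.59  0.17] w 0.099
[[0.908, 0.008, -0.419], [0.419, -0.0, 0.908], [0.007, -1.0, -0.003]] q [ 0.19  0.47  0.51  1.99 -0.33  0.76  1.32]
shift tool [-0.0171  0.0255 -0.0079] turn deg [ 0.2  -0.41  0.42] level shift [-0.017   0.0256 -0.0078] yaw 25.2
```

View pics/w15.png

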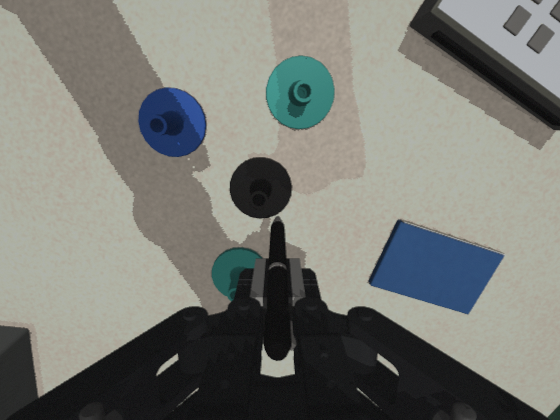

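View pics/t15.png

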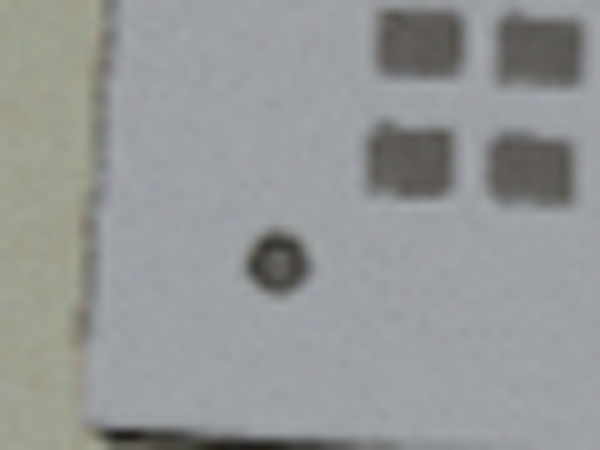

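Call:
drive_tool --plan '[{"fingers": 0, "x": -0.007, "y": 0.012, "z": -0.003, "ax": 0.2, "ay": -0.4, "az": 0.4}, {"fingers": 0, "x": -0.006, "y": 0.015, "z": -0.003, "ax": 0, "ay": 0, "az": 0}, {"fingers": 0, "x": -0.004, "y": 0.012, "z": -0.002, "ax": 0, "ay": 0, "az": 0}, {"fingers": 0, "x": 0, "y": 0, "z": 0, "ax": 0, "ay": 0, "az": 0}, {"fingers": 0, "x": 0, "y": 0, "z": 0, "ax": 0, "ay": 0, "az": 0}]'

```text
t: 15.95
position: [0.4574, -0.3446, 0.2423]
ee_rot: [-1.535, -0.36, 0.359]
ft_force: [1.2, 0.8, -0.1]
width: 0.097
```

Run:
```python
from h import *
w=arm.read_camera("wrist"); save(w,"w16.png",(200,130,360,250),5); st(); rel((.4529,-.3532,.225),yaw=25.2)
```

```text
t 16.0 pos [ 0.4573 -0.3442  0.2423] f [-0.47  0.48 -0.64] w 0.1
[[0.896, -0.001, -0.443], [0.443, 0.006, 0.896], [0.002, -1.0, 0.006]] q [ 0.24  0.52  0.46  2.02 -0.37  0.68  1.39]
shift tool [-0.008   0.0172 -0.0062] turn deg [-0.36  1.1   0.12] level shift [-0.0078  0.0173 -0.0062] yaw 25.2
```

View pics/w16.png

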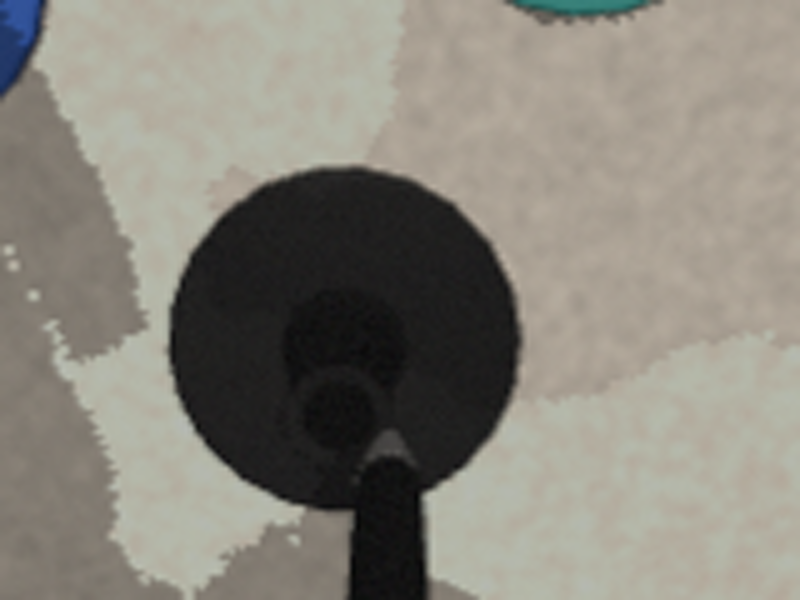

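Call:
drive_tool --plan '[{"fingers": 0, "x": -0.0045, "y": 0.003, "z": -0.0035, "ax": -0.3, "ay": 0, "az": 0.1}, {"fingers": 0, "x": -0.0045, "y": 0.003, "z": -0.0035, "ax": 0, "ay": 0, "az": 0}, {"fingers": 0, "x": 0, "y": 0, "z": 0, "ax": 0, "ay": 0, "az": 0}, {"fingers": 0, "x": 0, "y": 0, "z": 0, "ax": 0, "ay": 0, "az": 0}, {"fingers": 0, "x": 0, "y": 0, "z": 0, "ax": 0, "ay": 0, "az": 0}]'

```text
t: 16.42
position: [0.4538, -0.3544, 0.237]
ee_rot: [-1.541, -0.365, 0.361]
ft_force: [-0.3, 0.2, -1.1]
width: 0.101
```

```bash
cat >> h.py <<'E'
def tool(p,o,uv,z):
    M=R.from_rotvec(o["ee_rot"]).as_matrix(); return M.T@(atz(p,uv,z)-o["position"])
E
python3 - <<'E'
from h import *
w=arm.read_camera("wrist"); save(w,"w17.png",(200,130,360,250),5); st(); rel((.4529,-.3532,.225))
E
```

```text
t 16.4667 pos [ 0.4539 -0.3544  0.237 ] f [-0.14  0.23 -0.39] w 0.098
[[0.895, 0.003, -0.447], [0.447, -0.001, 0.895], [0.002, -1.0, -0.002]] q [ 0.26  0.53  0.45  2.02 -0.37  0.67  1.41]
shift tool [-0.0004  0.012   0.0015] turn deg [ 0.1  -0.    0.11] level shift [-0.0003  0.012   0.0015] yaw 26.5
```

View pics/w17.png

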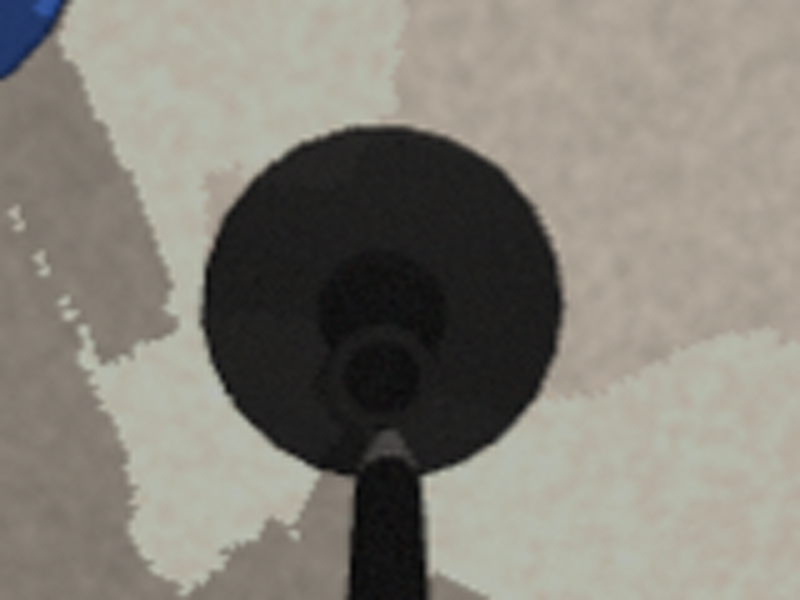

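Call:
drive_tool --plan '[{"fingers": 0, "x": -0.001, "y": 0.007, "z": 0.001, "ax": 0, "ay": 0, "az": 0}, {"fingers": 0, "x": 0, "y": 0.007, "z": 0, "ax": 0, "ay": 0, "az": 0}, {"fingers": 0, "x": 0, "y": 0.007, "z": 0, "ax": 0, "ay": 0, "az": 0}, {"fingers": 0, "x": 0, "y": 0, "z": 0, "ax": 0, "ay": 0, "az": 0}, {"fingers": 0, "x": 0, "y": 0, "z": 0, "ax": 0, "ay": 0, "az": 0}]'

```text
t: 16.88
position: [0.4528, -0.3537, 0.2141]
ee_rot: [-1.542, -0.366, 0.361]
ft_force: [0.6, -0.7, 0.0]
width: 0.102
```

Run:
```python
from h import *
w=arm.read_camera("wrist"); save(w,"w18.png",(200,130,360,250),5); st(); rel((.4529,-.3532,.1655))
```

```text
t 16.9333 pos [ 0.4526 -0.3535  0.214 ] f [ 1.   0.8 -0.5] w 0.099
[[0.894, 0.003, -0.447], [0.447, -0.0, 0.895], [0.003, -1.0, -0.002]] q [ 0.28  0.56  0.43  2.04 -0.39  0.62  1.44]
shift tool [0.0003 0.0485 0.0003] turn deg [ 0.09 -0.    0.15] level shift [0.0004 0.0485 0.0002] yaw 26.6
```

View pics/w18.png

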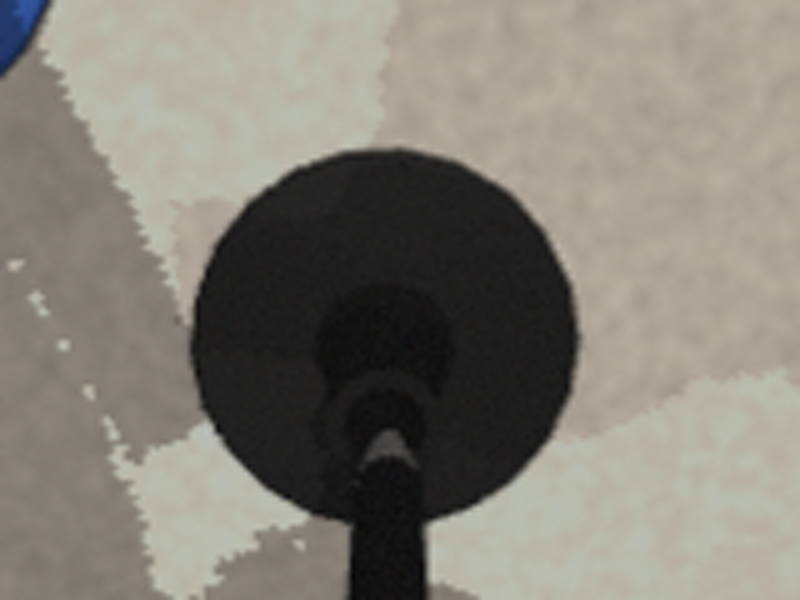

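Call:
drive_tool --plan '[{"fingers": 0, "x": 0, "y": 0.009, "z": 0, "ax": 0, "ay": 0, "az": 0}, {"fingers": 0, "x": 0, "y": 0.009, "z": 0, "ax": 0, "ay": 0, "az": 0}, {"fingers": 0, "x": 0, "y": 0.009, "z": 0, "ax": 0, "ay": 0, "az": 0}, {"fingers": 0, "x": 0, "y": 0, "z": 0, "ax": 0, "ay": 0, "az": 0}, {"fingers": 0, "x": 0, "y": 0, "z": 0, "ax": 0, "ay": 0, "az": 0}]'

```text
t: 17.35
position: [0.4523, -0.3531, 0.1838]
ee_rot: [-1.54, -0.365, 0.362]
ft_force: [0.3, -0.1, 0.3]
width: 0.101
```

Run:
```python
from h import *
w=arm.read_camera("wrist"); save(w,"w19.png",(200,130,360,250),4); st(); rel((.4529,-.3532,.1665))
```

```text
t 17.4 pos [ 0.4522 -0.353   0.1837] f [-0.12 -0.18 -0.25] w 0.099
[[0.894, 0.001, -0.447], [0.447, 0.001, 0.894], [0.002, -1.0, 0.0]] q [ 0.3   0.6   0.39  2.05 -0.42  0.56  1.46]
shift tool [ 0.0005  0.0172 -0.0005] turn deg [-0.02  0.    0.1 ] level shift [ 0.0006  0.0172 -0.0005] yaw 26.6
```

View pics/w19.png

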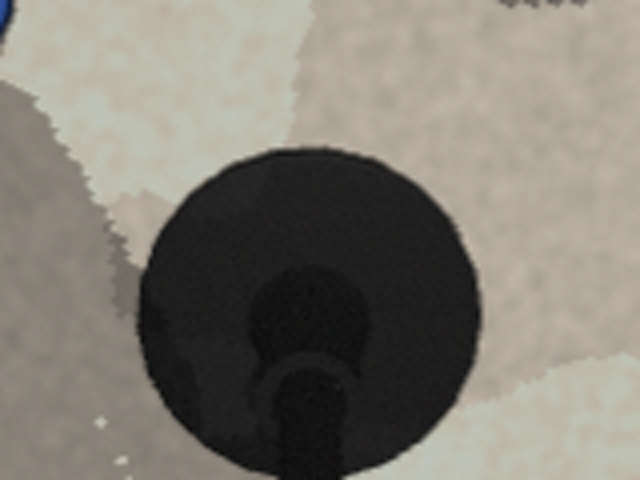

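Pen tip is inside the tube (mouth ring near crop (310,390)), no contact force. Lower the rest, then open.

Call:
drive_tool --plan '[{"fingers": 0, "x": 0, "y": 0.006, "z": 0, "ax": 0, "ay": 0, "az": 0}, {"fingers": 0, "x": 0, "y": 0.005, "z": 0, "ax": 0, "ay": 0, "az": 0}, {"fingers": 0, "x": 0, "y": 0.003, "z": 0, "ax": 0, "ay": 0, "az": 0}, {"fingers": 0, "x": 0, "y": 0, "z": 0, "ax": 0, "ay": 0, "az": 0}, {"fingers": 0, "x": 0, "y": 0, "z": 0, "ax": 0, "ay": 0, "az": 0}]'

```text
t: 17.82
position: [0.453, -0.3537, 0.1688]
ee_rot: [-1.541, -0.366, 0.361]
ft_force: [-0.2, 0.4, 0.6]
width: 0.101
```

Run:
```python
from h import *
st(); rel((.4529,-.3532,.1665))
```

```text
t 17.8167 pos [ 0.453  -0.3537  0.1688] f [-0.22  0.44  0.6 ] w 0.101
[[0.894, 0.003, -0.447], [0.447, -0.001, 0.894], [0.003, -1.0, -0.002]] q [ 0.32  0.63  0.37  2.06 -0.44  0.53  1.48]
shift tool [0.0001 0.0023 0.0005] turn deg [ 0.11 -0.    0.15] level shift [0.0001 0.0023 0.0005] yaw 26.6
```

Call:
drive_tool --plan '[{"fingers": 60, "x": 0, "y": 0, "z": 0, "ax": 0, "ay": 0, "az": 0}, {"fingers": 60, "x": 0, "y": 0, "z": 0, "ax": 0, "ay": 0, "az": 0}, {"fingers": 60, "x": 0, "y": 0, "z": 0, "ax": 0, "ay": 0, "az": 0}, {"fingers": 60, "x": 0, "y": 0, "z": 0, "ax": 0, "ay": 0, "az": 0}, {"fingers": 60, "x": 0, "y": 0, "z": 0, "ax": 0, "ay": 0, "az": 0}]'

```text
t: 18.23
position: [0.4535, -0.3541, 0.1696]
ee_rot: [-1.543, -0.367, 0.36]
ft_force: [0.4, -0.8, 1.1]
width: 0.6
```

Call:
drive_tool --plan '[{"fingers": 80, "x": 0, "y": -0.02, "z": 0, "ax": 0, "ay": 0, "az": 0}, {"fingers": 100, "x": 0, "y": -0.035, "z": 0, "ax": 0, "ay": 0, "az": 0}, {"fingers": 100, "x": 0, "y": -0.035, "z": 0, "ax": 0, "ay": 0, "az": 0}, {"fingers": 100, "x": 0, "y": -0.035, "z": 0, "ax": 0, "ay": 0, "az": 0}, {"fingers": 100, "x": 0, "y": -0.035, "z": 0, "ax": 0, "ay": 0, "az": 0}]'

```text
t: 18.65
position: [0.4496, -0.3507, 0.3273]
ee_rot: [-1.528, -0.355, 0.37]
ft_force: [1.6, -0.5, 1.3]
width: 1.002
```

Run:
```python
from h import *
s=arm.read_camera("scene"); st(); save(s,"s20.png",(100,170,240,275),5)
print(proj(s,[[.4517,-.352,.15]])); rel((.505,.28,.3),yaw=-18)
```

```text
t 18.7 pos [ 0.4521 -0.3538  0.3345] f [ 0.37 -0.84  3.8 ] w 0.995
[[0.895, -0.001, -0.446], [0.446, 0.002, 0.895], [0.0, -1.0, 0.003]] q [ 0.18  0.41  0.54  1.94 -0.27  0.87  1.33]
[[159.98554234 203.18757316]]
shift tool [0.3301 0.036  0.5435] turn deg [-0.15 44.5  -0.05] level shift [-0.1456  0.0345  0.6191] yaw -18.0
```

View pics/s20.png

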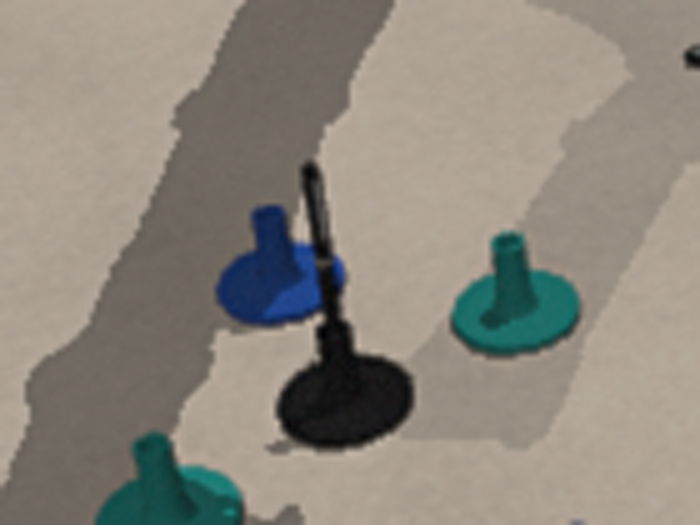

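Run:
```python
from h import *
a=cv2.imread("pics/scene0.png")[190:260,130:200]; s=arm.read_camera("scene"); b=s["image"][:,:,::-1][190:260,130:200]
cv2.imwrite("pics/cmp.png",cv2.resize(np.hstack([a,b]),None,fx=5.6,fy=5.6,interpolation=cv2.INTER_NEAREST))
for im in (a,b):
    g=im.max(2).astype(int); print([(190+r, 130+int(np.argmin(g[r,:45])), int(g[r,:45].min())) for r in range(8,20)])
```

```text
[(198, 131, 165), (199, 136, 165), (200, 137, 165), (201, 131, 164), (202, 130, 165), (203, 161, 139), (204, 161, 49), (205, 161, 8), (206, 161, 7), (207, 160, 23), (208, 160, 31), (209, 161, 38)]
[(198, 144, 110), (199, 135, 109), (200, 135, 110), (201, 134, 107), (202, 161, 74), (203, 161, 33), (204, 162, 11), (205, 162, 20), (206, 161, 25), (207, 161, 29), (208, 161, 31), (209, 162, 23)]
```

View pics/cmp.png

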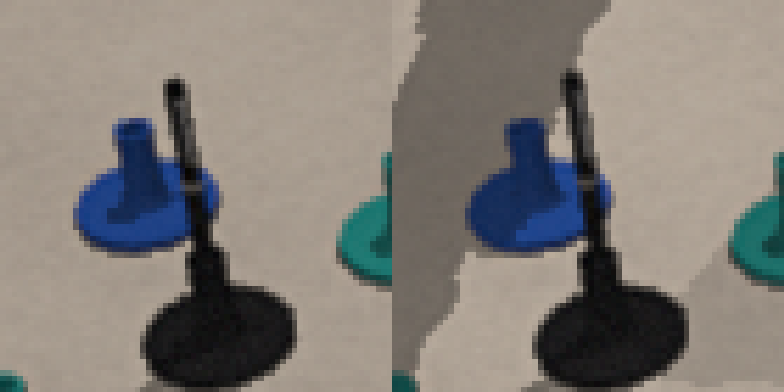

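Run:
```python
from h import *
s=arm.read_camera("scene")
print(proj(s,[[.4517,-.352,.15],[.4517,-.352,.155],[.4567,-.352,.15],[.4517,-.347,.15]]).round(2))
w=arm.read_camera("wrist"); o=st(); save(w,"w21.png",(190,190,370,350),4)
rel((.4517,-.352,.334))
print(proj(w,[[.4517,-.352,.15],[.4517,-.352,.052]]).round(1))
```

```text
[[159.99 203.19]
 [159.68 201.5 ]
 [161.02 204.03]
 [161.78 202.43]]
t 18.85 pos [ 0.4505 -0.3512  0.3272] f [-0.34 -0.2  -0.68] w 1.001
[[0.894, -0.008, -0.447], [0.447, 0.008, 0.894], [-0.004, -1.0, 0.011]] q [ 0.19  0.42  0.54  1.95 -0.28  0.86  1.34]
shift tool [ 0.0007 -0.0068 -0.0012] turn deg [-0.61 -0.   -0.24] level shift [ 0.0007 -0.0068 -0.0013] yaw 26.6
[[278.3 212.5]
 [278.2 186.3]]
```

View pics/w21.png

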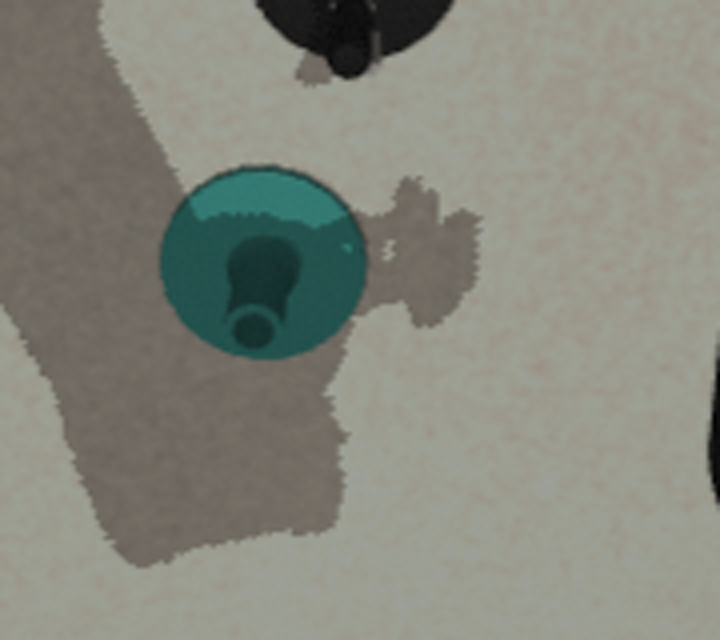

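Call:
drive_tool --plan '[{"fingers": 100, "x": 0.019, "y": 0, "z": 0.033, "ax": 0, "ay": 0, "az": 0}, {"fingers": 100, "x": 0.019, "y": 0, "z": 0.033, "ax": 0, "ay": 0, "az": 0}, {"fingers": 100, "x": 0.019, "y": 0, "z": 0.033, "ax": 0, "ay": 0, "az": 0}, {"fingers": 100, "x": 0.019, "y": 0, "z": 0.033, "ax": 0, "ay": 0, "az": 0}, {"fingers": 100, "x": 0.019, "y": 0, "z": 0.033, "ax": 0, "ay": 0, "az": 0}]'

```text
t: 19.27
position: [0.4576, -0.164, 0.3223]
ee_rot: [-1.537, -0.334, 0.36]
ft_force: [1.4, 0.5, -0.7]
width: 1.001
```

Call:
drive_tool --plan '[{"fingers": 100, "x": 0.019, "y": 0, "z": 0.033, "ax": 0, "ay": 0, "az": 0}, {"fingers": 100, "x": 0.019, "y": 0, "z": 0.033, "ax": 0, "ay": 0, "az": 0}, {"fingers": 100, "x": 0.019, "y": 0, "z": 0.033, "ax": 0, "ay": 0, "az": 0}, {"fingers": 100, "x": 0.019, "y": 0, "z": 0.033, "ax": 0, "ay": 0, "az": 0}, {"fingers": 100, "x": 0.019, "y": 0, "z": 0.033, "ax": 0, "ay": 0, "az": 0}]'

```text
t: 19.68
position: [0.4658, 0.0359, 0.3149]
ee_rot: [-1.534, -0.319, 0.372]
ft_force: [0.8, 0.6, 0.4]
width: 1.002
```

Call:
drive_tool --plan '[{"fingers": 100, "x": 0.019, "y": 0, "z": 0.033, "ax": 0, "ay": 0, "az": 0}, {"fingers": 100, "x": 0.019, "y": 0, "z": 0.033, "ax": 0, "ay": 0, "az": 0}, {"fingers": 100, "x": 0.019, "y": 0, "z": 0.033, "ax": 0, "ay": 0, "az": 0}, {"fingers": 100, "x": 0.01, "y": 0, "z": 0.018, "ax": 0, "ay": 0, "az": 0}, {"fingers": 100, "x": 0, "y": 0, "z": 0, "ax": 0, "ay": 7, "az": 0}]'

```text
t: 20.1
position: [0.4697, 0.1867, 0.3064]
ee_rot: [-1.548, -0.222, 0.299]
ft_force: [0.1, -1.0, -0.7]
width: 0.997
```

Call:
drive_tool --plan '[{"fingers": 100, "x": 0, "y": 0, "z": 0, "ax": 0, "ay": 7, "az": 0}, {"fingers": 100, "x": 0, "y": 0, "z": 0, "ax": 0, "ay": 7, "az": 0}, {"fingers": 100, "x": 0, "y": 0, "z": 0, "ax": 0, "ay": 7, "az": 0}, {"fingers": 100, "x": 0, "y": 0, "z": 0, "ax": 0, "ay": 7, "az": 0}, {"fingers": 100, "x": 0, "y": 0, "z": 0, "ax": 0, "ay": 6, "az": 0}]'

```text
t: 20.52
position: [0.4633, 0.1904, 0.2974]
ee_rot: [-1.578, 0.27, -0.169]
ft_force: [-0.8, -0.5, 0.2]
width: 1.002
```

Call:
drive_tool --plan '[{"fingers": 100, "x": 0, "y": 0, "z": 0, "ax": 0, "ay": 0, "az": 0}, {"fingers": 100, "x": 0, "y": 0, "z": 0, "ax": 0, "ay": 0, "az": 0}]'

```text
t: 20.68
position: [0.4611, 0.1902, 0.2943]
ee_rot: [-1.583, 0.274, -0.165]
ft_force: [0.5, -0.3, 0.2]
width: 1.004
```

Run:
```python
from h import *
w=arm.read_camera("wrist"); o=st(); save(w,"w22.png")
for k in ["cap","cap_mouth"]:
    for d in arm.tip_of(w,k): print(k,np.round(d["centre"],1),d["confidence"],atz(w,d["centre"],.021).round(4))
g=arm.regions_of(w,"cap"); print([(d["extent"],d["confidence"]) for d in g])
```

```text
t 20.7333 pos [0.4609 0.1903 0.2942] f [-0.96 -0.46 -0.13] w 1.002
[[0.959, -0.072, 0.274], [-0.275, -0.014, 0.961], [-0.065, -0.997, -0.033]] q [-0.94  0.4   0.61  2.1  -0.33  0.81 -0.39]
cap [320.4  79.7] 0.78 [0.5126 0.2795 0.021 ]
cap_mouth [314.5  51.4] 0.56 [0.5129 0.3058 0.021 ]
[([299.4, 47.9, 339.2, 108.2], 0.62)]
```

View pics/w22.png

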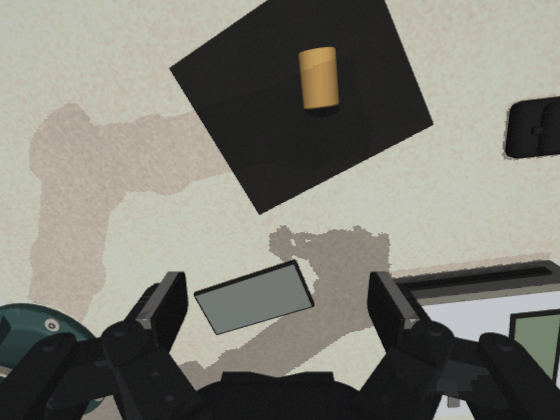

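```bash
cat >> h.py <<'E'
def capfit(w):
    im=w["image"].astype(int); m=((im[:,:,0]-im[:,:,2]>60)).astype(np.uint8)
    n,l,s,c=cv2.connectedComponentsWithStats(m); 
    k=1+np.argmax(s[1:,4]); print("area",s[k])
    cs,_=cv2.findContours((l==k).astype(np.uint8),cv2.RETR_EXTERNAL,cv2.CHAIN_APPROX_NONE)
    c=max(cs,key=cv2.contourArea)
    P=np.array([atz(w,q[0],.021)[:2] for q in c],np.float32)*1000
    (cx,cy),(a,b),th=cv2.minAreaRect(P); box=cv2.boxPoints(((cx,cy),(a,b),th))
    e=[box[1]-box[0],box[2]-box[1]]; L=max(e,key=np.linalg.norm)
    ang=np.degrees(np.arctan2(L[1],L[0]))%180
    print("rect centre",cx,cy,"size",a,b,"axis angle",ang,"-> jaw yaw",ang-90)
E
python3 - <<'E'
from h import *
w=arm.read_camera("wrist"); capfit(w)
t=arm.read_camera("top"); capfit(t)
rel((.4905,.2215,.2),yaw=-17.6)
E
```

```text
area [ 299   48   37   61 1933]
rect centre 511.4692077636719 281.4589538574219 size 54.049293518066406 33.6417350769043 axis angle 81.657936 -> jaw yaw -8.342064
area [   0   71   36   82 1062]
rect centre 803.7179565429688 528.79443359375 size 189.3367919921875 80.27361297607422 axis angle 1.4507082 -> jaw yaw -88.54929
shift tool [0.0246 0.0931 0.0408] turn deg [ 1.8   1.52 -3.59] level shift [0.0176 0.0957 0.0384] yaw -17.6
```

Run:
```python
from h import *
rel((.5015,.205,.2),yaw=-8)
```

```text
shift tool [0.0397 0.0925 0.028 ] turn deg [ 1.5  -8.08 -3.73] level shift [0.0369 0.0957 0.0201] yaw -8.0
```

Call:
drive_tool --plan '[{"fingers": 100, "x": 0.009, "y": 0.02, "z": 0.004, "ax": 0.8, "ay": -4, "az": -2}, {"fingers": 100, "x": 0.009, "y": 0.022, "z": 0.005, "ax": 0.7, "ay": -4, "az": -1.7}, {"fingers": 100, "x": 0.009, "y": 0.025, "z": 0.005, "ax": 0, "ay": 0, "az": 0}, {"fingers": 100, "x": 0.009, "y": 0.022, "z": 0.005, "ax": 0, "ay": 0, "az": 0}, {"fingers": 100, "x": 0, "y": 0.005, "z": 0, "ax": 0, "ay": 0, "az": 0}]'

```text
t: 21.4
position: [0.5037, 0.2032, 0.2014]
ee_rot: [-1.56, 0.094, -0.112]
ft_force: [-0.7, 1.0, 0.9]
width: 0.999
```

Call:
drive_tool --plan '[{"fingers": 100, "x": 0, "y": 0, "z": 0, "ax": 0, "ay": 0, "az": 0}, {"fingers": 100, "x": 0, "y": 0, "z": 0, "ax": 0, "ay": 0, "az": 0}]'

```text
t: 21.57
position: [0.5031, 0.2025, 0.2006]
ee_rot: [-1.561, 0.097, -0.11]
ft_force: [-0.4, 0.2, 1.2]
width: 0.999
```

Run:
```python
from h import *
w=arm.read_camera("wrist"); o=st(); save(w,"w23.png"); capfit(w)
for k in ["cap","cap_mouth"]:
    for d in arm.tip_of(w,k): print(k,np.round(d["centre"],1),d["confidence"],atz(w,d["centre"],.021).round(4))
```

```text
t 21.6167 pos [0.503  0.2024 0.2009] f [-0.31 -0.96 -1.53] w 1.001
[[0.991, 0.009, 0.131], [-0.131, 0.007, 0.991], [0.008, -1.0, 0.008]] q [-0.79  0.55  0.45  2.12 -0.46  0.55 -0.14]
area [ 250   75   47   77 3438]
rect centre 510.9398193359375 280.71502685546875 size 55.507164001464844 34.63523483276367 axis angle 81.12067 -> jaw yaw -8.8793335
cap [273.7 115.3] 0.61 [0.5117 0.28   0.021 ]
cap_mouth [269.7  75.2] 0.94 [0.5125 0.3083 0.021 ]
```

View pics/w23.png

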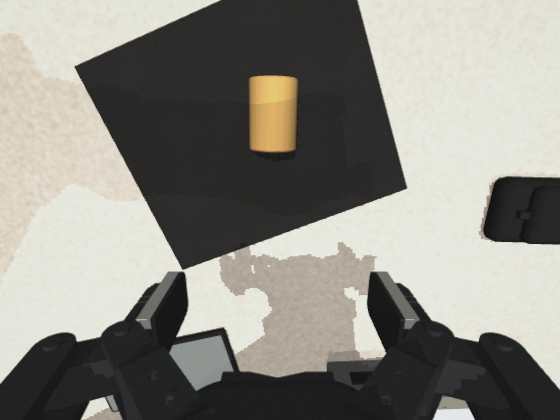

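Run:
```python
from h import *
rel((.511,.280,.115),yaw=-8.5)
```

```text
shift tool [-0.0033  0.0871  0.077 ] turn deg [-0.51  0.97  0.53] level shift [-0.0038  0.0865  0.0777] yaw -8.5
```

Call:
drive_tool --plan '[{"fingers": 100, "x": -0.001, "y": 0.018, "z": 0.018, "ax": -0.5, "ay": 1, "az": 0.5}, {"fingers": 100, "x": -0.001, "y": 0.022, "z": 0.02, "ax": 0, "ay": 0, "az": 0}, {"fingers": 100, "x": -0.001, "y": 0.022, "z": 0.02, "ax": 0, "ay": 0, "az": 0}, {"fingers": 100, "x": 0, "y": 0.014, "z": 0.012, "ax": 0, "ay": 0, "az": 0}, {"fingers": 100, "x": 0, "y": 0, "z": 0, "ax": 0, "ay": 0, "az": 0}]'

```text
t: 22.13
position: [0.5139, 0.2749, 0.1311]
ee_rot: [-1.56, 0.111, -0.129]
ft_force: [-0.5, -0.3, -0.1]
width: 0.996
```

Call:
drive_tool --plan '[{"fingers": 100, "x": 0, "y": 0, "z": 0, "ax": 0, "ay": 0, "az": 0}, {"fingers": 100, "x": 0, "y": 0, "z": 0, "ax": 0, "ay": 0, "az": 0}]'

```text
t: 22.3
position: [0.5138, 0.2752, 0.1326]
ee_rot: [-1.559, 0.109, -0.129]
ft_force: [1.1, -0.4, 0.8]
width: 1.0
```

Run:
```python
from h import *
w=arm.read_camera("wrist"); o=st(); save(w,"w24.png"); capfit(w)
rel((.511,.280,.077),yaw=-8.5)
```

```text
t 22.35 pos [0.5141 0.2747 0.133 ] f [-0.28  0.38  0.17] w 1.001
[[0.988, 0.014, 0.152], [-0.152, 0.007, 0.988], [0.013, -1.0, 0.009]] q [-0.83  0.69  0.38  2.06 -0.54  0.47 -0.2 ]
area [ 240  193   59   96 4959]
rect centre 510.1889953613281 277.45611572265625 size 64.78726959228516 35.223941802978516 axis angle 81.38902 -> jaw yaw -8.610977
shift tool [-0.0046  0.0559  0.0042] turn deg [-0.53 -0.23  0.72] level shift [-0.0038  0.056   0.0048] yaw -8.5
```

View pics/w24.png

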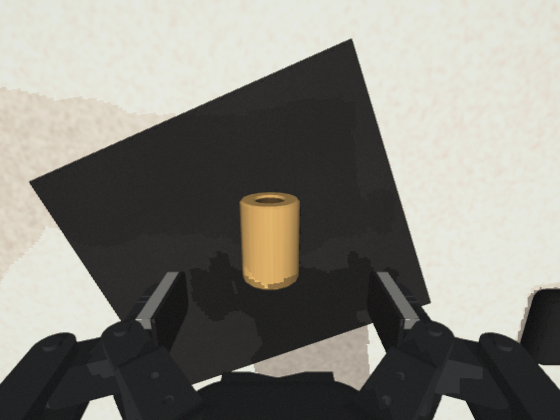

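Call:
drive_tool --plan '[{"fingers": 100, "x": -0.002, "y": 0.012, "z": 0.002, "ax": -0.5, "ay": 0, "az": 0.7}, {"fingers": 100, "x": -0.002, "y": 0.015, "z": 0.001, "ax": 0, "ay": 0, "az": 0}, {"fingers": 100, "x": 0, "y": 0.015, "z": 0, "ax": 0, "ay": 0, "az": 0}, {"fingers": 100, "x": 0, "y": 0.006, "z": 0, "ax": 0, "ay": 0, "az": 0}, {"fingers": 100, "x": 0, "y": 0, "z": 0, "ax": 0, "ay": 0, "az": 0}]'

```text
t: 22.77
position: [0.5131, 0.2751, 0.0872]
ee_rot: [-1.565, 0.12, -0.129]
ft_force: [-1.1, -0.2, 0.7]
width: 0.997
```

Call:
drive_tool --plan '[{"fingers": 100, "x": 0, "y": 0, "z": 0, "ax": 0, "ay": 0, "az": 0}]'

```text
t: 22.85
position: [0.5132, 0.2744, 0.0872]
ee_rot: [-1.566, 0.121, -0.129]
ft_force: [-0.0, 0.2, 0.5]
width: 1.0
```

Run:
```python
from h import *
w=arm.read_camera("wrist"); o=st(); save(w,"w25.png"); 
rel((.511,.280,.077),yaw=-8.5)
```

```text
t 22.9 pos [0.5133 0.2744 0.0874] f [ 0.52 -0.75  0.01] w 0.998
[[0.987, 0.005, 0.159], [-0.159, 0.001, 0.987], [0.005, -1.0, 0.002]] q [-0.79  0.76  0.32  2.06 -0.58  0.4  -0.17]
shift tool [-0.0032  0.0104  0.0052] turn deg [-0.1  -0.65  0.3 ] level shift [-0.0031  0.0104  0.0052] yaw -8.5
```

View pics/w25.png

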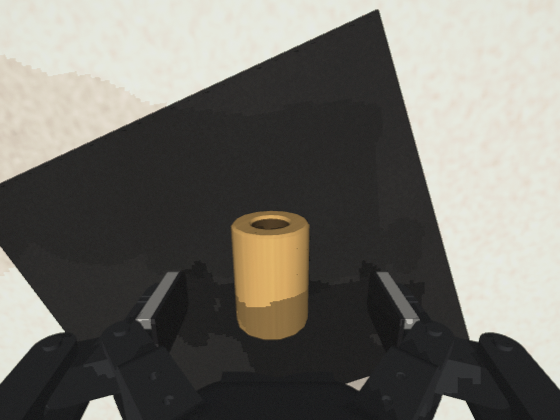

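Call:
drive_tool --plan '[{"fingers": 100, "x": -0.002, "y": 0.005, "z": 0.003, "ax": 0, "ay": 0, "az": 0}, {"fingers": 100, "x": -0.001, "y": 0.005, "z": 0.003, "ax": 0, "ay": 0, "az": 0}, {"fingers": 100, "x": 0, "y": 0, "z": 0, "ax": 0, "ay": 0, "az": 0}, {"fingers": 100, "x": 0, "y": 0, "z": 0, "ax": 0, "ay": 0, "az": 0}]'

```text
t: 23.23
position: [0.5122, 0.2815, 0.0783]
ee_rot: [-1.564, 0.12, -0.132]
ft_force: [-0.2, -0.5, -0.0]
width: 1.0
```

Run:
```python
from h import *
o=st(); rel((.511,.280,.077),yaw=-8.5)
```

```text
t 23.2333 pos [0.5122 0.2815 0.0783] f [-0.2  -0.47 -0.05] w 1.0
[[0.987, 0.008, 0.16], [-0.16, 0.002, 0.987], [0.008, -1.0, 0.004]] q [-0.8   0.78  0.31  2.06 -0.6   0.38 -0.17]
shift tool [-0.0009  0.0013 -0.0017] turn deg [-0.2  -0.69  0.44] level shift [-0.0009  0.0013 -0.0017] yaw -8.5
```

Call:
drive_tool --plan '[{"fingers": 0, "x": 0, "y": 0, "z": 0, "ax": 0, "ay": 0, "az": 0}, {"fingers": 0, "x": 0, "y": 0, "z": 0, "ax": 0, "ay": 0, "az": 0}, {"fingers": 0, "x": 0, "y": 0, "z": 0, "ax": 0, "ay": 0, "az": 0}, {"fingers": 0, "x": 0, "y": 0, "z": 0, "ax": 0, "ay": 0, "az": 0}, {"fingers": 0, "x": 0, "y": 0, "z": 0, "ax": 0, "ay": 0, "az": 0}]' --grip_force 80

```text
t: 23.65
position: [0.5122, 0.2822, 0.0791]
ee_rot: [-1.563, 0.119, -0.132]
ft_force: [-0.1, -0.2, 2.9]
width: 0.403
```

Call:
drive_tool --plan '[{"fingers": 0, "x": 0, "y": 0, "z": 0, "ax": 0, "ay": 0, "az": 0}, {"fingers": 0, "x": 0, "y": 0, "z": 0, "ax": 0, "ay": 0, "az": 0}]'

```text
t: 23.82
position: [0.5122, 0.2822, 0.0791]
ee_rot: [-1.563, 0.119, -0.132]
ft_force: [-0.6, -0.7, -0.5]
width: 0.403
```

Run:
```python
from h import *
w=arm.read_camera("wrist"); o=st(); save(w,"w26.png")
```

```text
t 23.8667 pos [0.5122 0.2822 0.0791] f [-0.25 -0.43  0.63] w 0.397
[[0.987, 0.009, 0.159], [-0.159, 0.003, 0.987], [0.008, -1.0, 0.005]] q [-0.8   0.78  0.31  2.06 -0.6   0.38 -0.17]
```

View pics/w26.png

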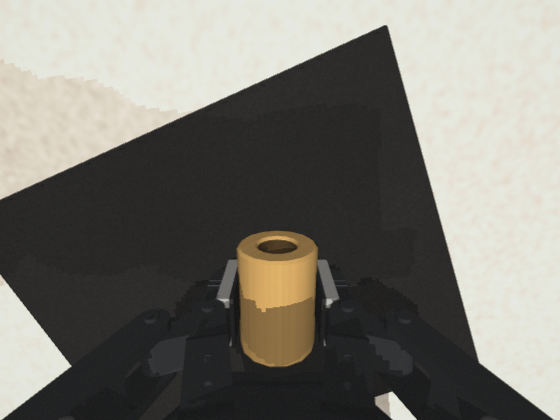

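Call:
drive_tool --plan '[{"fingers": 0, "x": 0, "y": -0.015, "z": 0, "ax": 0, "ay": 0, "az": 0}, {"fingers": 0, "x": 0, "y": -0.03, "z": 0, "ax": 0, "ay": 0, "az": 0}, {"fingers": 0, "x": 0, "y": -0.035, "z": 0, "ax": 0, "ay": 0, "az": 0}, {"fingers": 0, "x": 0, "y": -0.035, "z": 0, "ax": 0, "ay": 4, "az": 0}, {"fingers": 0, "x": 0, "y": -0.035, "z": 0, "ax": 0, "ay": 7, "az": 0}]'

```text
t: 24.28
position: [0.5046, 0.2786, 0.2233]
ee_rot: [-1.564, 0.291, -0.271]
ft_force: [-0.2, 0.5, -4.1]
width: 0.404
```

Call:
drive_tool --plan '[{"fingers": 0, "x": 0, "y": -0.035, "z": 0, "ax": 0, "ay": 7, "az": 0}, {"fingers": 0, "x": 0, "y": -0.035, "z": 0, "ax": 0, "ay": 7, "az": 0}, {"fingers": 0, "x": 0, "y": -0.035, "z": 0, "ax": 0, "ay": 7, "az": 0}, {"fingers": 0, "x": 0, "y": -0.02, "z": 0, "ax": 0, "ay": 7, "az": 0}, {"fingers": 0, "x": 0, "y": 0, "z": 0, "ax": 0, "ay": 7, "az": 0}]'

```text
t: 24.7
position: [0.5049, 0.2782, 0.3573]
ee_rot: [-1.443, 0.776, -0.761]
ft_force: [0.8, -0.7, -3.0]
width: 0.4
```

Call:
drive_tool --plan '[{"fingers": 0, "x": 0, "y": 0, "z": 0, "ax": 0, "ay": 7, "az": 0}, {"fingers": 0, "x": 0, "y": 0, "z": 0, "ax": 0, "ay": 0, "az": 0}]'

```text
t: 24.87
position: [0.504, 0.2784, 0.3581]
ee_rot: [-1.404, 0.873, -0.858]
ft_force: [0.7, -0.3, -4.2]
width: 0.4
```

Run:
```python
from h import *
w=arm.read_camera("wrist"); o=st(); save(w,"w27.png"); print(np.degrees(np.arctan2(o["position"][1],o["position"][0])))
```

```text
t 24.9167 pos [0.5037 0.2782 0.3577] f [-0.25 -0.77 -4.  ] w 0.404
[[0.448, -0.014, 0.894], [-0.894, -0.005, 0.447], [-0.002, -1.0, -0.015]] q [-1.24  0.49  0.95  1.92 -0.48  0.99 -1.18]
28.91541763416356
```

View pics/w27.png

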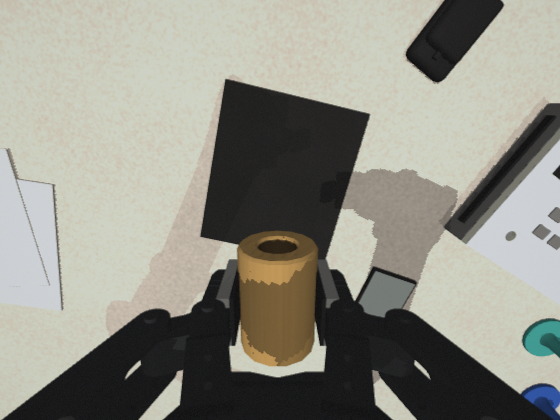

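Call:
drive_tool --plan '[{"fingers": 0, "x": 0, "y": -0.01, "z": 0, "ax": 5, "ay": 0, "az": 0}, {"fingers": 0, "x": 0, "y": -0.015, "z": 0, "ax": 7, "ay": 0, "az": 0}, {"fingers": 0, "x": 0, "y": -0.015, "z": 0, "ax": 7, "ay": 0, "az": 0}, {"fingers": 0, "x": 0, "y": -0.015, "z": 0, "ax": 7, "ay": 0, "az": 0}, {"fingers": 0, "x": 0, "y": -0.015, "z": 0, "ax": 7, "ay": 0, "az": 0}]'

```text
t: 25.33
position: [0.4888, 0.2728, 0.4192]
ee_rot: [-0.906, 0.536, -0.998]
ft_force: [-0.0, -0.2, -2.6]
width: 0.401
```

Run:
```python
from h import *
o=st()
```

```text
t 25.3333 pos [0.4888 0.2728 0.4192] f [-0.03 -0.21 -2.6 ] w 0.401
[[0.463, 0.48, 0.745], [-0.886, 0.241, 0.396], [0.011, -0.844, 0.537]] q [-1.55  0.19  1.09  2.17 -0.44  0.34 -1.23]
```

Call:
drive_tool --plan '[{"fingers": 0, "x": 0, "y": -0.006, "z": 0.03, "ax": 1, "ay": 0, "az": 0}, {"fingers": 0, "x": 0, "y": -0.006, "z": 0.036, "ax": 2, "ay": 0, "az": 0}, {"fingers": 0, "x": 0, "y": -0.006, "z": 0.036, "ax": 3, "ay": 0, "az": 0}, {"fingers": 0, "x": 0, "y": -0.006, "z": 0.036, "ax": 4, "ay": 0, "az": 0}, {"fingers": 0, "x": 0, "y": -0.006, "z": 0.036, "ax": 5, "ay": 0, "az": 0}]'

```text
t: 25.75
position: [0.5717, 0.3186, 0.5128]
ee_rot: [-0.731, 0.426, -1.013]
ft_force: [0.6, 0.0, -3.9]
width: 0.401
```

Run:
```python
from h import *
o=st()
```

```text
t 25.75 pos [0.5717 0.3186 0.5128] f [ 0.63  0.04 -3.91] w 0.401
[[0.479, 0.609, 0.632], [-0.878, 0.327, 0.351], [0.007, -0.723, 0.691]] q [-1.45  0.21  1.01  1.98 -0.51  0.32 -1.16]
```

Call:
drive_tool --plan '[{"fingers": 0, "x": 0, "y": 0, "z": 0.035, "ax": 4, "ay": 0, "az": 0}, {"fingers": 0, "x": 0, "y": 0, "z": 0.035, "ax": 4, "ay": 0, "az": 0}, {"fingers": 0, "x": 0, "y": 0, "z": 0.035, "ax": 4, "ay": 0, "az": 0}, {"fingers": 0, "x": 0, "y": 0, "z": 0.035, "ax": 4, "ay": 0, "az": 0}, {"fingers": 0, "x": 0, "y": 0, "z": 0.03, "ax": 4, "ay": 0, "az": 0}]'

```text
t: 26.17
position: [0.661, 0.372, 0.6359]
ee_rot: [-0.439, 0.233, -1.04]
ft_force: [0.8, 0.5, -3.7]
width: 0.403
```

Run:
```python
from h import *
o=st()
```

```text
t 26.1667 pos [0.661  0.372  0.6359] f [ 0.79  0.45 -3.68] w 0.403
[[0.492, 0.779, 0.389], [-0.87, 0.431, 0.24], [0.019, -0.456, 0.89]] q [-1.18  0.21  0.71  1.77 -0.71  0.14 -0.95]
```

Call:
drive_tool --plan '[{"fingers": 0, "x": 0, "y": 0.03, "z": 0.02, "ax": 1, "ay": 0, "az": 0}, {"fingers": 0, "x": 0, "y": 0.03, "z": 0.02, "ax": 2, "ay": 0, "az": 0}, {"fingers": 0, "x": 0, "y": 0.03, "z": 0.016, "ax": 4, "ay": 0, "az": 0}, {"fingers": 0, "x": 0, "y": 0.03, "z": 0.012, "ax": 5, "ay": 0, "az": 0}, {"fingers": 0, "x": 0, "y": 0.02, "z": 0.01, "ax": 5, "ay": 0, "az": 0}]'

```text
t: 26.58
position: [0.7533, 0.4273, 0.6531]
ee_rot: [-0.334, 0.163, -1.029]
ft_force: [0.4, -0.5, -3.0]
width: 0.403
```

Run:
```python
from h import *
o=st()
```

```text
t 26.5833 pos [0.7533 0.4273 0.6531] f [ 0.38 -0.5  -2.98] w 0.403
[[0.509, 0.811, 0.288], [-0.861, 0.471, 0.195], [0.023, -0.347, 0.938]] q [-0.88  0.35  0.42  1.58 -1.38  0.09 -0.29]
```

Call:
drive_tool --plan '[{"fingers": 0, "x": 0, "y": -0.006, "z": 0.035, "ax": 0, "ay": 0, "az": 0}, {"fingers": 0, "x": 0, "y": -0.006, "z": 0.035, "ax": 0, "ay": 0, "az": 0}, {"fingers": 0, "x": 0, "y": -0.006, "z": 0.035, "ax": 0, "ay": 0, "az": 0}, {"fingers": 0, "x": 0, "y": -0.006, "z": 0.035, "ax": 1, "ay": 0, "az": 0}, {"fingers": 0, "x": 0, "y": 0, "z": 0.025, "ax": 2, "ay": 0, "az": 0}]'

```text
t: 27.0
position: [0.7835, 0.4526, 0.7716]
ee_rot: [-0.336, 0.156, -1.01]
ft_force: [1.2, -0.3, -2.0]
width: 0.402
```

Run:
```python
from h import *
o=st()
```

```text
t 27.0 pos [0.7835 0.4526 0.7716] f [ 1.24 -0.29 -2.04] w 0.402
[[0.526, 0.803, 0.281], [-0.85, 0.486, 0.203], [0.027, -0.346, 0.938]] q [-1.13  0.46  0.92  1.29 -1.05  0.44 -0.81]
```

Call:
drive_tool --plan '[{"fingers": 0, "x": 0, "y": 0, "z": 0.008, "ax": 3, "ay": 0, "az": 0}, {"fingers": 0, "x": 0, "y": 0, "z": 0.008, "ax": 4, "ay": 0, "az": 0}, {"fingers": 0, "x": 0, "y": 0, "z": 0.008, "ax": 4, "ay": 0, "az": 0}, {"fingers": 0, "x": 0, "y": 0, "z": 0.004, "ax": 4, "ay": 0, "az": 0}, {"fingers": 0, "x": 0, "y": 0, "z": 0, "ax": 3, "ay": 0, "az": 0}]'

```text
t: 27.42
position: [0.7958, 0.4663, 0.7974]
ee_rot: [-0.137, 0.013, -1.001]
ft_force: [11.1, -13.5, 1.7]
width: 0.401
```

Run:
```python
from h import *
o=st(); M=R.from_rotvec(o["ee_rot"]).as_matrix(); print("turn left", np.degrees(np.cross(M.T@np.array([0,0,1.]),[0,0,1]))*-1)
```

```text
t 27.4167 pos [0.7958 0.4663 0.7974] f [ 11.09 -13.46   1.7 ] w 0.401
[[0.54, 0.838, 0.074], [-0.84, 0.532, 0.109], [0.052, -0.121, 0.991]] q [-0.77  0.38  0.29  1.32 -1.53  0.08 -0.08]
turn left [ 6.91040263  2.98675918 -0.        ]
```

Call:
drive_tool --plan '[{"fingers": 0, "x": 0, "y": 0, "z": 0.012, "ax": 0, "ay": 0, "az": 0}, {"fingers": 0, "x": 0, "y": 0, "z": 0.016, "ax": 0, "ay": 0, "az": 0}, {"fingers": 0, "x": 0, "y": 0, "z": 0.012, "ax": 0, "ay": 0, "az": 0}, {"fingers": 0, "x": 0, "y": 0, "z": 0, "ax": 0, "ay": 0, "az": 0}, {"fingers": 0, "x": 0, "y": 0, "z": 0, "ax": 0, "ay": 0, "az": 0}]'

```text
t: 27.83
position: [0.8018, 0.4731, 0.8124]
ee_rot: [-0.174, 0.022, -0.98]
ft_force: [-0.1, -0.5, -4.8]
width: 0.401
```

Run:
```python
from h import *
w=arm.read_camera("wrist"); s=arm.read_camera("scene")
o=st(); save(w,"w28.png"); save(s,"s28.png")
```

```text
t 27.9333 pos [0.8015 0.4734 0.8122] f [-0.29  0.63 -3.86] w 0.4
[[0.558, 0.824, 0.098], [-0.828, 0.545, 0.135], [0.058, -0.157, 0.986]] q [-0.94  0.42  0.59  1.26 -1.27  0.23 -0.45]
```

View pics/w28.png

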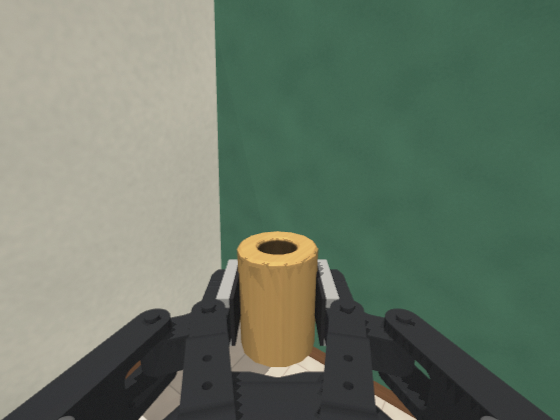

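View pics/s28.png

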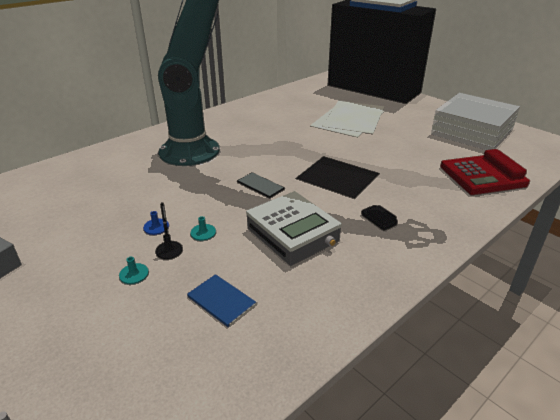

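Call:
drive_tool --plan '[{"fingers": 0, "x": 0, "y": -0.004, "z": 0.02, "ax": 0, "ay": 0, "az": 0}, {"fingers": 0, "x": 0, "y": -0.006, "z": 0.03, "ax": 0, "ay": 0, "az": 0}, {"fingers": 0, "x": 0, "y": -0.006, "z": 0.03, "ax": 0, "ay": 0, "az": 0}, {"fingers": 0, "x": 0, "y": -0.004, "z": 0.02, "ax": 0, "ay": 0, "az": 0}, {"fingers": 0, "x": 0, "y": 0, "z": 0, "ax": 0, "ay": 0, "az": 0}]'

```text
t: 28.35
position: [0.7954, 0.4787, 0.9023]
ee_rot: [-0.194, 0.036, -0.973]
ft_force: [-0.2, -0.5, -2.3]
width: 0.4
```

Run:
```python
from h import *
o=st(); M=R.from_rotvec(o["ee_rot"]).as_matrix(); u=M[2]; print("turn left", np.degrees([-u[1],u[0]]))
```

```text
t 28.35 pos [0.7954 0.4787 0.9023] f [-0.21 -0.46 -2.31] w 0.4
[[0.564, 0.818, 0.117], [-0.824, 0.547, 0.147], [0.056, -0.18, 0.982]] q [-1.05  0.48  0.89  1.05 -1.05  0.47 -0.84]
turn left [10.29008294  3.22761811]
```

Now away from the limits; finish the turn.

Call:
drive_tool --plan '[{"fingers": 0, "x": 0, "y": 0, "z": 0.004, "ax": 2.5, "ay": 0.8, "az": 0}, {"fingers": 0, "x": 0, "y": 0, "z": 0.004, "ax": 3, "ay": 1, "az": 0}, {"fingers": 0, "x": 0, "y": 0, "z": 0.002, "ax": 3, "ay": 1, "az": 0}, {"fingers": 0, "x": 0, "y": 0, "z": 0, "ax": 2, "ay": 0.6, "az": 0}, {"fingers": 0, "x": 0, "y": 0, "z": 0, "ax": 0, "ay": 0, "az": 0}]'

```text
t: 28.77
position: [0.7948, 0.4842, 0.9017]
ee_rot: [-0.003, 0.003, -0.972]
ft_force: [-0.2, 0.4, -5.5]
width: 0.402
```

Call:
drive_tool --plan '[{"fingers": 0, "x": 0, "y": 0, "z": 0, "ax": 0, "ay": 0, "az": 0}, {"fingers": 0, "x": 0, "y": 0, "z": 0, "ax": 0, "ay": 0, "az": 0}, {"fingers": 0, "x": 0, "y": 0, "z": 0, "ax": 0, "ay": 0, "az": 0}]'

```text
t: 29.02
position: [0.7958, 0.4831, 0.8959]
ee_rot: [-0.011, 0.008, -0.973]
ft_force: [-0.2, -0.9, -3.9]
width: 0.401
```

Run:
```python
from h import *
o=st(); M=R.from_rotvec(o["ee_rot"]).as_matrix(); u=M[2]; print("turn left", np.degrees([-u[1],u[0]]),o["dq"])
```

```text
t 29.0167 pos [0.7958 0.4831 0.8959] f [-0.2  -0.93 -3.85] w 0.401
[[0.563, 0.827, 0.012], [-0.827, 0.563, 0.006], [-0.002, -0.013, 1.0]] q [-0.9   0.4   0.51  1.16 -1.37  0.18 -0.4 ]
turn left [ 0.75477221 -0.118975  ] [-0.01038602  0.00472032  0.02938678  0.01225875  0.01124912  0.00791216
 -0.01289707]
```

Call:
drive_tool --plan '[{"fingers": 0, "x": 0, "y": 0, "z": 0, "ax": 0, "ay": 0, "az": 0}, {"fingers": 0, "x": 0, "y": 0, "z": 0, "ax": 0, "ay": 0, "az": 0}, {"fingers": 0, "x": 0, "y": 0, "z": 0, "ax": 0, "ay": 0, "az": 0}, {"fingers": 0, "x": 0, "y": 0, "z": 0, "ax": 0, "ay": 0, "az": 0}, {"fingers": 0, "x": 0, "y": 0, "z": 0, "ax": 0, "ay": 0, "az": 0}]'

```text
t: 29.43
position: [0.7969, 0.4822, 0.8956]
ee_rot: [-0.014, 0.004, -0.977]
ft_force: [0.5, 0.4, -4.0]
width: 0.401
```

Run:
```python
from h import *
o=st(); print(np.round(o["dq"],3))
w=arm.read_camera("wrist"); t=arm.read_camera("top"); s=arm.read_camera("scene"); save(w,"w30.png",(140,140,420,420),1.05)
im=w["image"]
A=cv2.resize(im[150:420,140:420][:,:,::-1],(392,378)); B=cv2.resize(s["image"][185:275,115:225][:,:,::-1],(400,378))
cv2.imwrite("pics/fin.png",np.hstack([A,B])); save(t,"t30.png")
for k,r in [("mobile",(238,301)),("mouse",(176,138)),("logbook",(405,152))]:
    print(k,[np.round(d["centre"],1).tolist() for d in arm.tip_of(t,k)][:2])
o=st()
a=cv2.imread("pics/scene0.png")[190:260,130:200]; b=s["image"][:,:,::-1][190:260,130:200]
for q in (a,b):
    g=q.max(2).astype(int); print([(190+r, 130+int(np.argmin(g[r,:45])), int(g[r,:45].min())) for r in range(11,18)])
```

```text
t 29.4333 pos [0.7969 0.4822 0.8956] f [ 0.55  0.42 -4.  ] w 0.401
[[0.559, 0.829, 0.01], [-0.829, 0.559, 0.01], [0.003, -0.014, 1.0]] q [-0.9   0.41  0.52  1.16 -1.36  0.18 -0.41]
[-0.003  0.001  0.005 -0.006  0.009 -0.001 -0.007]
mobile [[238.8, 301.0]]
mouse [[178.2, 141.0], [135.9, 248.1]]
logbook [[403.2, 150.4]]
t 29.7333 pos [0.7969 0.4822 0.8955] f [-0.25  0.18 -3.9 ] w 0.401
[[0.56, 0.829, 0.01], [-0.829, 0.56, 0.01], [0.002, -0.014, 1.0]] q [-0.9   0.41  0.52  1.16 -1.36  0.18 -0.41]
[(201, 131, 164), (202, 130, 165), (203, 161, 139), (204, 161, 49), (205, 161, 8), (206, 161, 7), (207, 160, 23)]
[(201, 130, 166), (202, 162, 102), (203, 162, 27), (204, 162, 5), (205, 162, 16), (206, 161, 27), (207, 161, 27)]
```

View pics/fin.png

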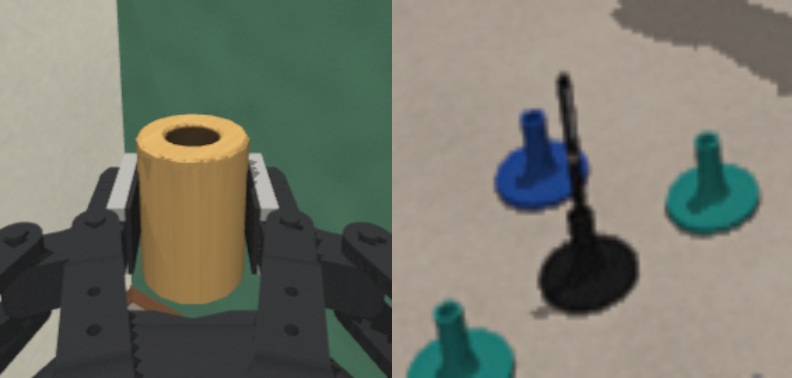

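View pics/t30.png

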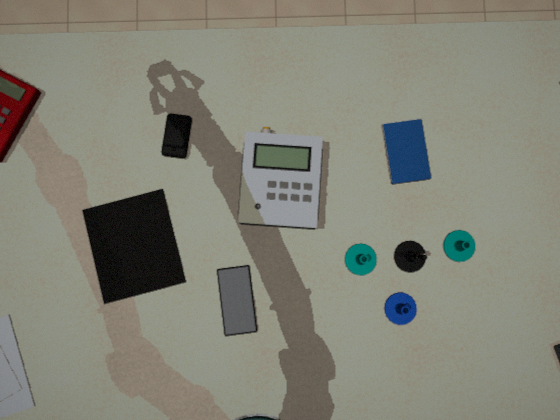

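Run:
```python
from h import *
print(arm.job_done()); st()
```

```text
the job is handed in; nothing more can be done
None
the job is handed in; nothing more can be done
```

I did all the steps and handed the job in at about t = 29.7 s; no verdict was reported.

- **Zero button:** I pressed it with the pen tip until it bottomed out. The wrist read 7–11 N upward, and the tip was at about 57 mm, 8 mm below the panel. There was no direct reading of the button's travel. After I lifted off, the picture showed an empty hole with nothing stuck in it.
- **Pen:** It is back in the black stand and released. In the scene view its top sits about 1 pixel higher than at the start. That could mean it leans slightly or rests about 3–4 mm above the socket floor. I judged this within the 10 mm and 0.15 rad limits, but did not confirm it more closely.
- **Cap:** The wrist camera showed the hole at the +y end, and the scene view showed the other end solid. The gripper is set to 80 N and holds the cap at about z ≈ 0.9 m. The tool axis lined up with the hole is within 1° of vertical, and the last wrist picture shows the hole upward. The arm was still, with joint speeds below 0.01 rad/s and the wrist carrying about 4 N, which fits the cap's weight.
- **Phone, mouse and logbook:** In the last top view they were within about 3 pixels (roughly 6 mm) of their starting positions, close to the detector's own error.
- **Joint limits:** While turning the cap, two wrist joints briefly reached the edge of their ranges (joint 5 at −1.53, joint 6 at 0.08) and the wrist force rose to about 17 N. I moved away from the limits; the arm ended inside its ranges, with joints 5 and 6 still fairly close to them.

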